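Set up the reach-training stand for the next patient

ROBOT

A 6-joint arm with a two-finger parallel gripper is mounted at the origin on the work surface. World frame = base frame: x ahead of the robot, y to its left, z up, the work surface at z = 0. Lengths are in m, angles in rad, forces in N, time in s.
With the tool pointing down it reaches from about 0.35 to 0.95 m from the base axis. Payload 17.4 kg.
Tool frame: the origin (TCP) lies midway between the tips of the shut fingers; the grasp point (between the pads) lies 19 mm behind it; y points along the fingers, z is the direction in which the jaws open and shut, and the axes are right-handed (so a half turn about y gives the same grasp; the last joint's range is limited). The gripper opens to 93 mm and grips with 3 to 60 N. Pads are 15 mm wide; open, the fingers measure 128 mm over their backs; the gripper's body (75 mm by 188 mm) begins 65 mm behind the grasp point.
Start: joints at [-1.154, 0.116, 1.442, -0, 1.584, -0.038], TCP at [0.297, -0.606, 0.182] pointing down, gripper open.
Joint ranges: [-2.83, 2.83], [-0.83, 2.19], [0.07, 2.5], [-1.14, 4.28], [0.01, 3], [-2.97, 2.97]. Speed limits (rad/s): [1.89, 1.89, 2.22, 3.14, 3.14, 3.14].

INTERFACE

Orientations are given as a unit quaternion [w, x, y, z].
In Python, from rig import robot, capture, camera_info, cut_out gives the robot as it stands. The module is installed in compiled form; this text tells all that it offers.
- The arm moves only by the tool jog_arm, never from a script. Its argument "rows" is a list that holds one entry, the list of rows, each a list of 7 numbers: the shift along the tool's x, y, z each as a share of 0.12 m, from -1 to 1, then the turn, a rotation vector about the tool's x, y, z each as a share of 8 degrees, from -1 to 1, then the gripper command: -1 is fully open, 1 is shut, values between are in proportion. A call has 1 to 20 rows; each row shifts and turns the commanded pose from where the row before left it, along the tool's axes as they then stand; what a row does not reach is not made up. A row lasts 1/8 s, in which the tool goes at most 62.5 mm and 10.7 degrees, less where a joint would pass 70% of its speed; a pose out of reach is approached as far as the arm can. A call with a number of a shift or a turn outside -1 to 1 is refused whole. A call with a gripper value outside its range is refused whole. The fingers move at their own pace and stop on an object; "force" is the grip in N (left out, the last holds). Time passes only in rows, so rows that do not move let the fingers close. It gives the time, the measured TCP pose, the force and the opening at its end, in the units of the state.
- robot.state(): the state, without advancing time (a new reading comes with each control period).
- capture(name): name is "scene" or "top" or "wrist"; returns (picture, depth): 400x640x3 uint8, blue, green, red; 400x640 float32, m along the optical axis (not along the pixel's ray), 0 where there is no reading.
- camera_info(name): a dict with "fx", "fy", "cx", "cy" (pixels), "k1" (the pictures are not rectified: a ray, as slopes to the right and down, at radius r is drawn at 1 + k1 r^2 times it, then the intrinsics apply), "extrinsics" (4x4, takes a point from camera to world coordinates). Camera axes: x right, y down, z forward; pixel columns grow to the right and rows downward; lengths in m; the calibration is good to about 2 mm. A picture is of the moment at which its call begins: read the wrist's pose just before it. camera_info takes no time and is no camera call; for the wrist camera it gives the pose at the moment of the call.
- robot.close_job(): hands the job in, once; it reports no verdict.
Trained networks look in the newest picture that a camera, given by its name, has taken for a name from the list of things; names that differ only in an ending like _2 or _b are one class to them, and where a whole thing is asked for, a point or a joint stands for the part that bears it (a point fixed in the world has none). Each returns a list of dicts, best first, with "confidence" (0 to 1); they miss things now and then, are a little off and sometimes report something else, mostly with a low value. They report only what shows in the picture. A call takes as long as a camera call. They do not tell look-alikes from the thing itself.
- cut_out(query, camera): "pixels" (400x640 bool, what is visible of it) and "bbox" ([centre column, centre row, width, height] in pixels, round what is visible of it).
The state is a dict: "clock": time; "q": joint angles; "qvel": joint speeds; "joint_efforts": joint torques, N m; "tool_pos": TCP position; "ee_rot": TCP orientation; "force": force on the tool from outside, world axes, zero at the start; "torque": the same for the moment, N m; "gripper_width": finger opening in m.
Only numpy, scipy, OpenCV 4.12 (cv2) and the standard library are available. Lean on these libraries where they do the work, as an engineer would, in place of code of your own. Each camera call takes 0.05 s, during which the arm holds its last target. There are 200 camera calls.

TASK

Set up the reach-training table: first take the two cartons that were left on the shelf and stand them in the lane with the others, then lift the empty shelf by its bar past the rungs until the hooks have dropped over the top rung, and let it down so that it hangs there. Every carton in the lane has to end up standing upright on the lane's floor, cap up; those that lie tipped over may be stood up at any point of the job. Leave the bowl, the beaker and the spoon where they are.

Things in the scene. Friction and masses are not known exactly. Their poses are not given: they have to be found in the camera images.
- stand: reaching stand, fixed to the table: two aluminium uprights (200 mm apart, 193 mm high) on two feet reaching 100 mm behind and 170 mm in front of them, joined by three fixed steel rungs, 12 mm thick, 85, 130 and 175 mm above the table. Origin on the table midway between the uprights; x points to the shelf side (roughly away from the robot), y along the rungs, z up
- shelf (a joint): height in m of the sliding section (stiles, lifting bar on top, white shelf below): 0 hanging on the lowest rung (the start), 0.045 on the middle, 0.090 on the top rung, at most 0.132. It slides straight up and down in front of the uprights, needs about 9 N to lift, and sinks when let go until its hooks catch the next rung below them
- hooks (a joint): swing in rad of the section's two gravity hooks (one shaft): 0 = noses level, as when hanging on a rung. In rising, each rung pushes the noses down (to about 1.1); once the section is 23 mm above its hanging height on that rung they drop back to 0 by themselves and will catch it from above. So for the top rung: lift to 0.118 or more, then lower to 0.090
- lift_bar (a point): middle of the lifting bar, top of the sliding section: 16 mm thick (17 mm at its rubber sleeve), 150 mm long along the stand's y axis, 205 mm above the table at joint 0 and rising with the section. It lies 24 mm to the shelf side of the rungs, free above. Axes as the stand's
- shelf_board (a point): centre of the upper face of the white shelf (130 mm deep along the stand's x, 220 mm wide, 12 mm thick, no rim), 45 mm above the table at joint 0 and 75 mm to the shelf side of the lifting bar. Axes as the stand's
- lane: shallow grey tray with a black floor, fixed to the table, in which the cartons stand in one row: 170 x 530 mm outside, rim 5 mm thick and 16 mm high, floor 5 mm above the table. Origin on the table under its centre; x across the lane (away from the robot), y along it, z up. The tipped cartons lie about 115 mm apart; at its +y end there is room to stand two more 95 mm apart
- carton1: white drink carton with a green band: body 42 x 42 x 110 mm, and on its top end a white screw cap (21 mm across, 12 mm high); about 0.2 kg. Origin: middle of the body; z axis from foot to cap. Starts lying in the lane, roughly across it, cap pointing either way; may be absent. Standing in the lane its origin is 60 mm above the table
- carton2: white drink carton with a green band: body 42 x 42 x 110 mm, and on its top end a white screw cap (21 mm across, 12 mm high); about 0.2 kg. Origin: middle of the body; z axis from foot to cap. Starts lying in the lane, roughly across it, cap pointing either way; may be absent. Standing in the lane its origin is 60 mm above the table
- carton3: white drink carton with a green band: body 42 x 42 x 110 mm, and on its top end a white screw cap (21 mm across, 12 mm high); about 0.2 kg. Origin: middle of the body; z axis from foot to cap. Starts lying in the lane, roughly across it, cap pointing either way; may be absent. Standing in the lane its origin is 60 mm above the table
- carton4: white drink carton with a green band: body 42 x 42 x 110 mm, and on its top end a white screw cap (21 mm across, 12 mm high); about 0.2 kg. Origin: middle of the body; z axis from foot to cap. Starts standing on the shelf, beside the other; its origin is then 100 mm above the table
- carton5: white drink carton with a green band: body 42 x 42 x 110 mm, and on its top end a white screw cap (21 mm across, 12 mm high); about 0.2 kg. Origin: middle of the body; z axis from foot to cap. Starts standing on the shelf, beside the other; its origin is then 100 mm above the table
- bowl: bystander: steel bowl, 150 mm across, 45 mm high; origin at the middle of its underside
- beaker: bystander: white beaker with a handle, 72 mm across, 95 mm high; origin at the middle of its underside
- spoon: bystander: spoon lying on the table; origin at the middle of its underside
Mind the look-alikes: they are no part of the job. Leave any blue or purple look-alike of the carton3 alone. What is shaped like the carton1 but yellow is not meant.

How it is judged:
On the way, in this order (a step that is already met when the one before it is completed fails the run):
1. both cartons from the shelf stand upright in the lane, and the shelf is still on its lowest rung (angle between each of carton4, carton5's own z axis and vertical below 0.12 rad and x of carton4 in the frame of lane between -0.066 and 0.066 m and y of carton4 in the frame of lane between -0.245 and 0.245 m and z of carton4 in the frame of lane between 0.05 and 0.07 m and linear speed of each of carton4, carton5 below 0.03 m/s and x of carton5 in the frame of lane between -0.066 and 0.066 m and y of carton5 in the frame of lane between -0.245 and 0.245 m and z of carton5 in the frame of lane between 0.05 and 0.07 m and value of joint shelf below 0.02 m), for 0.3 s.
2. the shelf hangs by its hooks on the top rung (value of joint shelf between 0.082 and 0.098 m and value of joint hooks below 0.15 rad and velocity of joint shelf between -0.02 and 0.02 m/s), for 0.5 s.
At the end, for the whole second after the job is handed in: the shelf hangs at rest on the top rung (joint shelf 0.090 within 8 mm, hooks dropped, under 0.15 rad), and every carton present stands upright (within 0.12 rad, cap up) on the lane's floor inside its rim, at rest (all of step 2 and angle between each of carton1, carton2, carton3, carton4, carton5's own z axis and vertical below 0.12 rad and x of carton1 in the frame of lane between -0.066 and 0.066 m and y of carton1 in the frame of lane between -0.245 and 0.245 m and z of carton1 in the frame of lane between 0.05 and 0.07 m and linear speed of each of carton1, carton2, carton3, carton4, carton5 below 0.03 m/s and x of carton2 in the frame of lane between -0.066 and 0.066 m and y of carton2 in the frame of lane between -0.245 and 0.245 m and z of carton2 in the frame of lane between 0.05 and 0.07 m and x of carton3 in the frame of lane between -0.066 and 0.066 m and y of carton3 in the frame of lane between -0.245 and 0.245 m and z of carton3 in the frame of lane between 0.05 and 0.07 m and x of carton4 in the frame of lane between -0.066 and 0.066 m and y of carton4 in the frame of lane between -0.245 and 0.245 m and z of carton4 in the frame of lane between 0.05 and 0.07 m and x of carton5 in the frame of lane between -0.066 and 0.066 m and y of carton5 in the frame of lane between -0.245 and 0.245 m and z of carton5 in the frame of lane between 0.05 and 0.07 m); the robot touches nothing.
It fails at once if the bowl is moved by more than 30 mm (distance of bowl from where it was at the start of the episode above 0.03 m).
It fails at once if the beaker is moved by more than 30 mm (distance of beaker from where it was at the start of the episode above 0.03 m).
It fails at once if the spoon is moved by more than 30 mm (distance of spoon from where it was at the start of the episode above 0.03 m).
Of carton1, carton2, carton3 only 2 to 3 are there at a start; the rules pass over those that are not, and their reading is None.
At some moment in a run one of carton1, carton2, carton3 may be knocked a few centimetres aside while the robot is not near it.
Once in a run the grip may slacken for a moment while it holds something.
It also fails if it takes over 210 s, if anything falls off the work surface, if the arm or the gripper's body presses on something with over 40 N, if the wrist force passes 120 N, or if a joint passes its speed limit or range.

## Working session

There is one attempt and no reset: what is moved stays moved. The work goes in short steps, Python scripts to look and compute and a tool call to move; the robot and the scene stay as the last step left them, time stands still between calls to the robot, and variables do not carry over. Pictures are saved under pics/ and viewed, about 12 in all and at most 16, crops included, and the job is handed in when it is done.

Besides the shell and the picture viewer there is one more tool, called after ">>>" as name(argument=value, ...) on one line, values as JSON. jog_arm: Moves the arm, as the interface text tells. Its arguments: {"type":"object","properties":{"rows":{"type":"array"},"force":{"type":"number"}},"required":["rows"]}

```bash
mkdir -p pics
cat > h.py <<'E'
import numpy as np, cv2
from rig import robot, capture, camera_info, cut_out
from scipy.spatial.transform import Rotation as R
def rot(q): return R.from_quat([q[1],q[2],q[3],q[0]]).as_matrix()
def cloud(d,ci):
    v,u=np.mgrid[0:400,0:640].astype(float)
    K=np.array([[ci['fx'],0,ci['cx']],[0,ci['fy'],ci['cy']],[0,0,1]])
    p=cv2.undistortPoints(np.stack([u,v],-1).reshape(-1,1,2),K,np.array([ci['k1'],0,0,0.])).reshape(400,640,2)
    c=np.concatenate([p*d[...,None],d[...,None]],-1)
    E=np.array(ci['extrinsics']); w=c@E[:3,:3].T+E[:3,3]
    w[d<=0]=np.nan
    return w
def shot(n,save=None):
    ci=camera_info(n); im,d=capture(n); im=np.array(im)
    if save: cv2.imwrite('pics/'+save+'.png',im)
    return im,cloud(np.array(d,float),ci),ci
def st():
    s=robot.state(); print('t',round(s['clock'],2),'p',np.round(s['tool_pos'],4),'\nR',np.round(rot(s['ee_rot']),3).tolist(),'q',np.round(s['q'],2),'F',np.round(s['force'],1),'w',round(s['gripper_width'],4)); return s
E
python3 - <<'E'
from h import *
st()
for n in ('scene','top'):
    im,w,ci=shot(n,n+'0'); np.save(n+'0.npy',w)
    E=np.array(ci['extrinsics']);print(n,E[:3,3].round(3),E[:3,2].round(2))
    for q in ('carton1','stand','lift_bar','shelf_board','lane','bowl','beaker','spoon'):
        for r in cut_out(q,n):
            P=w[r['pixels']]; P=P[~np.isnan(P[:,0])]
            if len(P): print(n,q,round(r['confidence'],2),np.round(r['bbox']),np.median(P,0).round(3),P.min(0).round(3),P.max(0).round(3))
a=cv2.imread('pics/scene0.png');b=cv2.imread('pics/top0.png')
E
```

```text
t 0.0 p [ 0.2964 -0.6062  0.1817] 
R [[-0.898, -0.0, 0.439], [-0.439, 0.001, -0.898], [-0.0, -1.0, -0.001]] q [-1.15  0.12  1.44  0.    1.58 -0.04] F [0.5 0.6 0.6] w 0.0927
scene [ 1.312 -0.618  1.405] [-0.49  0.37 -0.79]
scene carton1 0.85 [259. 257.  29.  33.] [ 0.511 -0.279  0.047] [ 0.441 -0.305  0.002] [ 0.569 -0.236  0.055]
scene carton1 0.84 [283. 242.  26.  34.] [ 0.508 -0.166  0.047] [ 0.418 -0.186  0.003] [ 0.569 -0.135  0.058]
scene carton1 0.82 [386. 195.  18.  28.] [0.624 0.189 0.123] [0.552 0.174 0.047] [0.64  0.297 0.172]
scene carton1 0.8 [180. 293.  34.  25.] [ 0.472 -0.556  0.041] [ 0.435 -0.616  0.005] [ 0.498 -0.501  0.052]
scene carton1 0.7 [221. 228.  36.  14.] [ 0.325 -0.32   0.04 ] [ 0.268 -0.372 -0.004] [ 0.371 -0.257  0.053]
scene carton1 0.68 [229. 274.  35.  36.] [ 0.511 -0.394  0.046] [ 0.419 -0.419  0.002] [ 0.56  -0.359  0.057]
scene carton1 0.64 [263. 207.  30.  27.] [ 0.328 -0.14   0.041] [ 0.252 -0.165 -0.001] [ 0.376 -0.103  0.054]
scene carton1 0.61 [405. 183.  18.  32.] [0.614 0.298 0.113] [0.489 0.281 0.004] [0.63  0.423 0.173]
scene stand 0.8 [3
[... 1926 characters left out ...]
7 [250. 178.  67.  42.] [0.573 0.25  0.048] [ 0.497  0.139 -0.009] [0.671 0.37  0.223]
top lane 0.73 [250. 182.  70.  49.] [0.574 0.252 0.048] [0.481 0.139 0.005] [0.672 0.37  0.223]
top lane 0.55 [378. 206. 144.  51.] [ 0.497 -0.146  0.007] [ 0.408 -0.466 -0.014] [0.589 0.078 0.058]
top bowl 0.87 [327. 135.  44.  41.] [ 0.753 -0.017  0.018] [ 0.675 -0.089 -0.009] [0.822 0.058 0.057]
top beaker 0.66 [175. 243.  34.  19.] [0.363 0.527 0.042] [ 0.327  0.479 -0.01 ] [0.397 0.572 0.105]
top beaker 0.39 [398. 204.  20.  36.] [ 0.496 -0.271  0.047] [ 0.44  -0.3    0.004] [ 0.563 -0.244  0.061]
top spoon 0.71 [390. 149.   8.  56.] [ 0.668 -0.252  0.013] [ 0.613 -0.269 -0.005] [ 0.806 -0.219  0.03 ]
```

View pics/scene0.png

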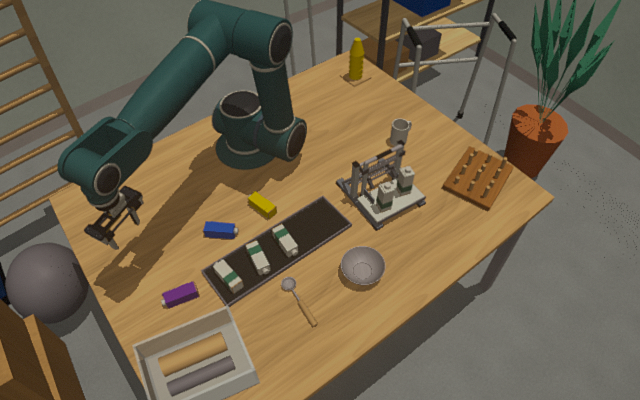

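View pics/top0.png

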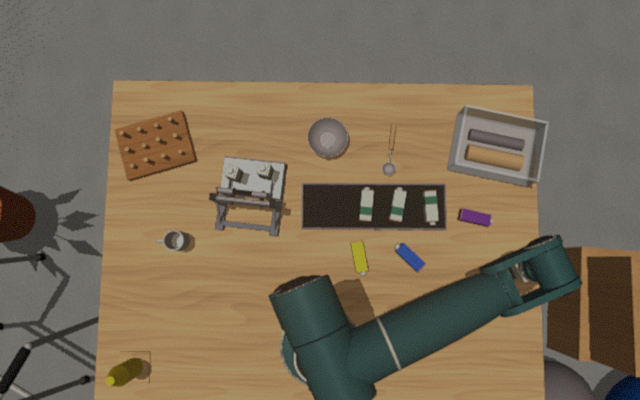

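The candidates in the top picture are:
- white/green cartons lying in the lane at (366,204), (398,203) and (431,207)
- white/green cartons on the shelf at (234,175) and (267,171)
- look-alikes to leave alone: yellow (360,258), blue (410,257), purple (475,217)

I'll check the choice in one close crop and measure axes.

Run:
```python
from h import *
a=cv2.imread('pics/top0.png');b=cv2.imread('pics/scene0.png')
A=cv2.resize(a[175:240,295:450],None,fx=5,fy=5,interpolation=2)[:, :775];B=cv2.resize(b[140:220,340:440],None,fx=3,fy=3,interpolation=2)
C=np.zeros((A.shape[0]+240,800,3),np.uint8);C[:A.shape[0],:A.shape[1]]=A;C[A.shape[0]:,:300]=B
B2=cv2.resize(b[215:300,200:310],None,fx=2.8,fy=2.8,interpolation=2);C[A.shape[0]:A.shape[0]+B2.shape[0],320:320+B2.shape[1]]=B2[:240]
cv2.imwrite('pics/crop0.png',C)
w=np.load('top0.npy')
# lane: lying tops
m=(w[...,0]>.4)&(w[...,0]<.6)&(w[...,1]>-.47)&(w[...,1]<.08)&(w[...,2]>.034)&(w[...,2]<.07)
n,l,s,c=cv2.connectedComponentsWithStats(m.astype(np.uint8))
for i in range(1,n):
    if s[i,4]<60: continue
    P=w[l==i][:,:2]; r=cv2.minAreaRect(P.astype(np.float32)*1000); mu=P.mean(0); ev,V=np.linalg.eigh(np.cov(P.T)); 
    ax=V[:,1]*np.sign(V[0,1]); g=a[l==i].astype(int); gr=g[:,1]-g[:,2]>25
    print('lying',mu.round(3),'rect',np.round(r[0]),np.round(r[1]),'yaw',np.degrees(np.arctan2(ax[1],ax[0])).round(1),'z',np.median(w[l==i][:,2]).round(3),'green along ax',(((P[gr]-mu)@ax).mean()).round(3) if gr.any() else None, 'ext',((P-mu)@ax).min().round(3),((P-mu)@ax).max().round(3))
def rect(m,t):
    n,l,s,c=cv2.connectedComponentsWithStats(m.astype(np.uint8))
    for i in range(1,n):
        if s[i,4]<8: continue
        P=w[l==i][:,:2]; r=cv2.minAreaRect(P.astype(np.float32)*1000); print(t,s[i,4],'mean',w[l==i].mean(0).round(3),'rect',np.round(r[0]),np.round(r[1]),round(r[2],1))
X,Y,Z=w[...,0],w[...,1],w[...,2]
reg=(X>.35)&(X<.75)&(Y>.1)&(Y<.42)
rect(reg&(Z>.185)&(Z<.23),'bar/top'); rect(reg&(Z>.14)&(Z<.182)&(X>.55),'cartontop'); rect(reg&(Z>.035)&(Z<.06)&(X>.52),'board')
rect((X>.38)&(X<.62)&(Y>-.5)&(Y<.1)&(Z<.034)&(np.abs(a.astype(int).max(-1)-0)<70),'lane')
```

```text
lying [ 0.498 -0.158] rect [ 502. -159.] [ 42. 120.] yaw -5.3 z 0.048 green along ax -0.02 ext -0.057 0.064
lying [ 0.498 -0.272] rect [ 502. -273.] [ 43. 120.] yaw -9.5 z 0.048 green along ax -0.019 ext -0.056 0.064
lying [ 0.495 -0.391] rect [ 492. -392.] [120.  46.] yaw 4.5 z 0.047 green along ax 0.025 ext -0.063 0.058
bar/top 252 mean [0.518 0.262 0.212] rect [520. 266.] [175.  18.] 84.1
bar/top 53 mean [0.506 0.363 0.194] rect [505. 363.] [24. 22.] 1.4
bar/top 48 mean [0.484 0.166 0.193] rect [485. 165.] [21. 24.] 86.7
cartontop 162 mean [0.607 0.201 0.158] rect [608. 202.] [43. 42.] 76.4
cartontop 167 mean [0.597 0.31  0.158] rect [598. 311.] [44. 42.] 70.7
board 1434 mean [0.599 0.246 0.046] rect [596. 256.] [223. 133.] 84.0
lane 4647 mean [ 0.499 -0.162  0.007] rect [ 500. -189.] [157. 520.] 0.6
```

View pics/crop0.png

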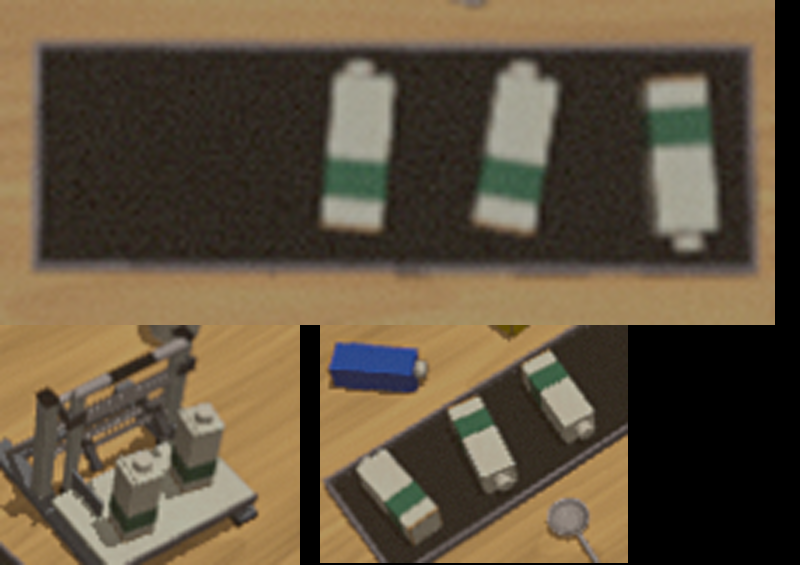

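The crop confirms three white/green cartons in the lane. The left and middle ones have their caps to +x, and the right one has its cap to -x. The shelf pair are upright. I'll write a helper and plan the first carton.

```bash
cat >> h.py <<'E'
def pose(yax,zax):
    y=np.array(yax,float);y/=np.linalg.norm(y);z=np.array(zax,float);z-=y*(y@z);z/=np.linalg.norm(z)
    return np.stack([np.cross(y,z),y,z],1)
def go(p,Rt,turn_first=True):
    s=robot.state();p0=np.array(s['tool_pos']);R0=rot(s['ee_rot'])
    print('turn(8deg, tool)',(np.degrees(R.from_matrix(R0.T@Rt).as_rotvec())/8).round(2),'shift after turn',(Rt.T@(p-p0)/.12).round(3),'before turn',(R0.T@(p-p0)/.12).round(3))
def lying(c,yaw,tilt=35,off=.010,zg=.032):
    """c: body centre xy, yaw (deg) of foot->cap axis. returns tcp, R for grasp"""
    a=np.array([np.cos(np.radians(yaw)),np.sin(np.radians(yaw)),0]);t=np.radians(tilt)
    y=-a*np.sin(t)-np.array([0,0,1])*np.cos(t)
    z=np.array([a[1],-a[0],0])
    if np.cos(np.radians(yaw))<0: z=-z
    Rt=pose(y,z);G=np.array([c[0],c[1],zg])+off*a
    return G+.019*y,Rt
E
python3 - <<'E'
from h import *
p,Rt=lying((.496,-.158),-5.3)
print(p,Rt.round(2).tolist()); Rd=pose([0,0,-1],Rt[:,2])
go(p-.12*Rt[:,1],Rd); go(p-.12*Rt[:,1],Rt)
E
```

```text
[ 0.49510589 -0.15791706  0.01643611] [[-0.82, -0.57, -0.09], [0.08, 0.05, -1.0], [0.57, -0.82, 0.0]]
turn(8deg, tool) [ 0.    3.92 -0.  ] shift after turn [-1.876  0.564 -3.874] before turn [-3.618  0.564 -2.332]
turn(8deg, tool) [-1.2   3.8  -4.26] shift after turn [-1.861 -0.614 -3.874] before turn [-3.618  0.564 -2.332]
```

>>> jog_arm(rows=[[[0, 0, 0, 0, 0.98, 0, -0.4], [0, 0, 0, 0, 0.98, 0, -0.4], [0, 0, 0, 0, 0.98, 0, -0.4], [0, 0, 0, 0, 0.98, 0, -0.4], [-0.208, 0, -0.43, 0, 0, 0, -0.4], [-0.208, 0, -0.43, 0, 0, 0, -0.4], [-0.208, 0, -0.43, 0, 0, 0, -0.4], [-0.208, 0, -0.43, 0, 0, 0, -0.4], [-0.208, 0, -0.43, 0, 0, 0, -0.4], [-0.208, 0, -0.43, 0, 0, 0, -0.4], [-0.208, 0, -0.43, 0, 0, 0, -0.4], [-0.208, 0, -0.43, 0, 0, 0, -0.4], [-0.208, 0, -0.43, 0, 0, 0, -0.4], [0, 0, 0, 0, 0, -0.875, -0.4], [0, 0, 0, 0, 0, -0.875, -0.4], [0, 0, 0, 0, 0, -0.875, -0.4], [0, 0, 0, 0, 0, -0.875, -0.4], [0, 0, 0, 0, 0, -0.875, -0.4], [0, 0, 0, 0, 0, 0, -0.4], [0, 0, 0, 0, 0, 0, -0.4]]], force=30)

```text
clock: 3.4
tool_pos: [0.5632, -0.1648, 0.1827]
ee_rot: [-0.243, -0.18, 0.684, -0.664]
force: [-0.8, -0.0, 0.4]
gripper_width: 0.0647
```

Run:
```python
from h import *
st(); p,Rt=lying((.496,-.158),-5.3)
go(p-.12*Rt[:,1],Rt); go(p,Rt)
```

```text
t 3.4 p [ 0.5632 -0.1648  0.1827] 
R [[-0.817, -0.569, -0.092], [0.076, 0.053, -0.996], [0.571, -0.821, 0.0]] q [-0.27  0.36  1.26 -0.12  2.13  1.36] F [-0.8 -0.   0.4] w 0.0647
turn(8deg, tool) [-0.   -0.   -0.02] shift after turn [-0.328  0.462 -0.005] before turn [-0.326  0.463 -0.005]
turn(8deg, tool) [-0.   -0.   -0.02] shift after turn [-0.328  1.462 -0.005] before turn [-0.324  1.463 -0.005]
```

>>> jog_arm(rows=[[[-0.164, 0, 0, 0, 0, 0, -0.4], [-0.164, 0, 0, 0, 0, 0, -0.4], [0, 0.25, 0, 0, 0, 0, -0.4], [0, 0.25, 0, 0, 0, 0, -0.4], [0, 0.25, 0, 0, 0, 0, -0.4], [0, 0.25, 0, 0, 0, 0, -0.4], [0, 0.23, 0, 0, 0, 0, -0.4], [0, 0.23, 0, 0, 0, 0, -0.4], [0, 0, 0, 0, 0, 0, -0.4], [0, 0, 0, 0, 0, 0, 1], [0, 0, 0, 0, 0, 0, 1], [0, 0, 0, 0, 0, 0, 1], [0, 0, 0, 0, 0, 0, 1]]], force=30)

```text
clock: 5.03
tool_pos: [0.4958, -0.1587, 0.017]
ee_rot: [-0.243, -0.181, 0.683, -0.664]
force: [2.0, -1.5, 7.1]
gripper_width: 0.0403
```

Run:
```python
from h import *
st(); shot('wrist','w1')
```

```text
t 5.03 p [ 0.4958 -0.1587  0.017 ] 
R [[-0.816, -0.57, -0.092], [0.076, 0.052, -0.996], [0.572, -0.82, 0.0]] q [-0.29  0.33  1.57 -0.12  1.84  1.38] F [ 2.  -1.5  7.1] w 0.0403
```

View pics/w1.png

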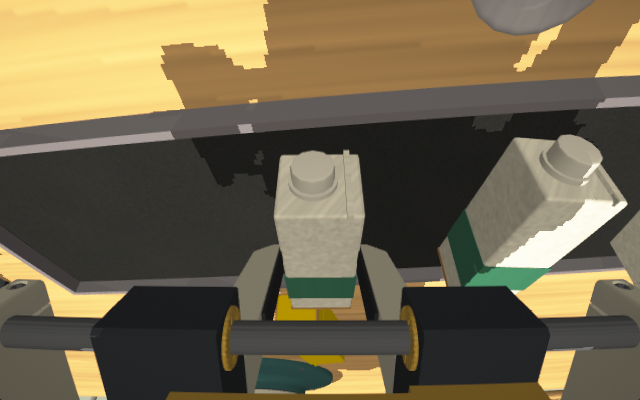

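>>> jog_arm(rows=[[[0.143, -0.205, 0, 0, 0, 0, 1], [0.143, -0.205, 0, 0, 0, 0, 1], [0.143, -0.205, 0, 0, 0, 0, 1], [0.143, -0.205, 0, 0, 0, 0, 1], [0, 0, 0, 0, 0, 0.75, 1], [0, 0, 0, 0, 0, 0.75, 1], [0, 0, 0, 0, 0, 0.75, 1], [0, 0, 0, 0, 0, 0.75, 1], [0, 0, 0, 0, 0, 0.75, 1], [0, 0, 0, 0, 0, 0.75, 1], [0, 0, 0, 0, 0, 0.75, 1], [0, 0, 0, 0, 0, 0.75, 1], [0, 0, 0, 0, 0, 0.75, 1], [0, 0, 0, 0, 0, 0.75, 1], [0, 0, 0, 0, 0, 0.75, 1], [0, 0, 0, 0, 0, 0.75, 1], [0, 0, 0, 0, 0, 0.75, 1], [0, 0, 0, 0, 0, 0.75, 1], [0, 0, 0, 0, 0, 0.75, 1], [0, 0, 0, 0, 0, 0, 1]]])

```text
clock: 7.58
tool_pos: [0.5099, -0.1675, 0.1303]
ee_rot: [-0.295, -0.352, -0.615, 0.641]
force: [-0.6, -0.9, -3.4]
gripper_width: 0.0401
```

```bash
cat >> h.py <<'E'
def place(c,yaw,p,Rg,xy,z=.062,tilt=35,zc=.026):
    """carton lying at c,yaw when grasped with tcp p,Rg: target tcp to stand it at xy, origin height z"""
    a=np.radians(yaw);ax=np.array([np.cos(a),np.sin(a),0]);Rl=np.stack([np.array([0,0,-1.]),np.cross(ax,[0,0,-1.]),ax],1)
    rel=Rl.T@(np.array(p)-[c[0],c[1],zc]);Rrel=Rl.T@Rg
    Rs=np.stack([ax,np.cross([0,0,1.],ax),np.array([0,0,1.])],1)
    return np.array([xy[0],xy[1],z])+Rs@rel,Rs@Rrel
def cart(n,box,save=None):
    """points of a held/standing carton in a world box, from a camera"""
    im,w,ci=shot(n,save);X,Y,Z=w[...,0],w[...,1],w[...,2]
    m=(X>box[0])&(X<box[1])&(Y>box[2])&(Y<box[3])&(Z>box[4])&(Z<box[5]);return im,w,m
E
python3 - <<'E'
from h import *
s=st();c=(.496,-.158);p,Rg=lying(c,-5.3)
pg=[0.4958,-0.1587,0.017]
pt,Rt=place(c,-5.3,pg,Rg,(.50,-.158)); print(pt); go(pt,Rt)
shot('scene','s1')
im=cv2.imread('pics/s1.png');cv2.imwrite('pics/s1c.png',cv2.resize(im[190:310,190:370],None,fx=4,fy=4))
E
```

```text
t 7.58 p [ 0.5099 -0.1675  0.1303] 
R [[-0.578, 0.811, -0.088], [0.056, -0.069, -0.996], [-0.814, -0.581, -0.005]] q [-0.64 -0.83  2.46  0.68  0.76  0.7 ] F [-0.6 -0.9 -3.4] w 0.0401
[ 0.50889543 -0.15954376  0.06186551]
turn(8deg, tool) [ 0.05 -0.02  0.06] shift after turn [ 0.476  0.315 -0.066] before turn [ 0.473  0.32  -0.062]
```

View pics/s1c.png

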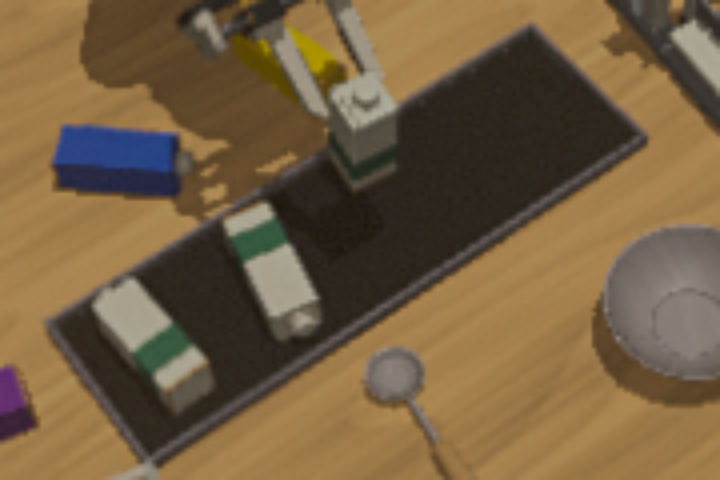

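Standing in the air at crop (363,130), cap up, but joint 2 is at its limit. I'll move ahead first and place it further out.

>>> jog_arm(rows=[[[-0.06, 0.08, -0.01, 0, 0, 0, 1], [-0.06, 0.08, -0.01, 0, 0, 0, 1], [0, 0, -0.02, 0, 0, 0, 1], [0, 0, 0, 0, 0, 0, 1]]])

```text
clock: 8.12
tool_pos: [0.5352, -0.1643, 0.1339]
ee_rot: [-0.297, -0.352, -0.615, 0.641]
force: [-0.1, 0.6, -2.8]
gripper_width: 0.0399
```

Run:
```python
from h import *
s=st();c=(.496,-.158);p,Rg=lying(c,-5.3)
pg=[0.4958,-0.1587,0.017]
pt,Rt=place(c,-5.3,pg,Rg,(.53,-.16)); print(pt); go(pt,Rt)
```

```text
t 8.12 p [ 0.5352 -0.1643  0.1339] 
R [[-0.576, 0.813, -0.086], [0.053, -0.068, -0.996], [-0.816, -0.579, -0.004]] q [-0.58 -0.75  2.42  0.66  0.69  0.73] F [-0.1  0.6 -2.8] w 0.0399
[ 0.53889543 -0.16154376  0.06186551]
turn(8deg, tool) [0.05 0.   0.04] shift after turn [ 0.475  0.368 -0.025] before turn [ 0.473  0.371 -0.023]
```

>>> jog_arm(rows=[[[0.118, 0.093, -0.006, 0.05, 0, 0.04, 1], [0.118, 0.093, -0.006, 0, 0, 0, 1], [0.118, 0.093, -0.006, 0, 0, 0, 1], [0.118, 0.093, -0.006, 0, 0, 0, 1], [0, 0, 0, 0, 0, 0, 1]]])

```text
clock: 8.75
tool_pos: [0.5402, -0.1626, 0.0615]
ee_rot: [-0.296, -0.355, -0.612, 0.642]
force: [-0.1, -0.7, -1.6]
gripper_width: 0.0401
```

Run:
```python
from h import *
s=st();c=(.496,-.158);p,Rg=lying(c,-5.3)
pg=[0.4958,-0.1587,0.017]
pt,Rt=place(c,-5.3,pg,Rg,(.53,-.16)); print(pt); go(pt,Rt)
im,w,m=cart('scene',(.45,.62,-.21,-.11,.0,.14))
P=w[m];print(len(P),P.min(0).round(3),P.max(0).round(3))
im,w,m=cart('top',(.45,.62,-.21,-.11,.09,.15))
P=w[m];print(len(P),P.min(0).round(3),P.max(0).round(3))
```

```text
t 8.75 p [ 0.5402 -0.1626  0.0615] 
R [[-0.573, 0.815, -0.093], [0.054, -0.075, -0.996], [-0.818, -0.575, -0.001]] q [-0.56 -0.65  2.5   0.81  0.54  0.55] F [-0.1 -0.7 -1.6] w 0.0401
[ 0.53889543 -0.16154376  0.06186551]
turn(8deg, tool) [ 0.   -0.    0.01] shift after turn [ 0.004 -0.011 -0.008] before turn [ 0.004 -0.011 -0.008]
1379 [ 0.45 -0.21  0.  ] [ 0.62 -0.11  0.14]
304 [ 0.452 -0.193  0.09 ] [ 0.554 -0.117  0.141]
```

>>> jog_arm(rows=[[[0.01, 0.016, 0, 0, 0, 0, 1], [0.008, 0.008, 0, 0, 0, 0, 1], [0, 0, 0, 0, 0, 0, 1]]])

```text
clock: 9.22
tool_pos: [0.5419, -0.1631, 0.0593]
ee_rot: [-0.297, -0.355, -0.611, 0.642]
force: [-2.5, 0.4, 2.8]
gripper_width: 0.0394
```

>>> jog_arm(rows=[[[0, 0, 0, 0, 0, 0, 0], [0, 0, 0, 0, 0, 0, -0.3], [0, 0, 0, 0, 0, 0, -0.3], [-0.12, -0.086, 0, 0, 0, 0, -0.3], [-0.15, -0.108, 0, 0, 0, 0, -0.3], [-0.15, -0.108, 0, 0, 0, 0, -0.3], [-0.15, -0.108, 0, 0, 0, 0, -0.3], [0, 0, 0, 0, 0, -0.8, -0.3], [0, 0, 0, 0, 0, -0.8, -0.3], [0, 0, 0, 0, 0, -0.8, -0.3], [0, 0, 0, 0, 0, -0.8, -0.3], [0, 0, 0, 0, 0, -0.8, -0.3], [0, 0, 0, 0, 0, -0.8, -0.3], [0, 0, 0, 0, 0, -0.8, -0.3], [0, 0, 0, 0, 0, 0, -0.3]]])

```text
clock: 11.1
tool_pos: [0.5416, -0.1627, 0.1422]
ee_rot: [-0.03, -0.095, -0.701, 0.706]
force: [0.1, -0.6, -0.0]
gripper_width: 0.0605
```

```bash
cat >> h.py <<'E'
def lane(n='top',save=None):
    im,w,ci=shot(n,save);X,Y,Z=w[...,0],w[...,1],w[...,2]
    for lo,hi,t in ((.034,.07,'lying'),(.1,.14,'stand')):
        m=(X>.4)&(X<.6)&(Y>-.47)&(Y<.08)&(Z>lo)&(Z<hi)
        k,l,s,c=cv2.connectedComponentsWithStats(m.astype(np.uint8))
        for i in range(1,k):
            if s[i,4]<60: continue
            P=w[l==i][:,:2];mu=P.mean(0);ev,V=np.linalg.eigh(np.cov(P.T));ax=V[:,1]*np.sign(V[0,1]);e=(P-mu)@ax
            r=cv2.minAreaRect(P.astype(np.float32)*1000)
            print(t,s[i,4],'mu',mu.round(3),'rect',np.round(r[0]),np.round(r[1]),round(r[2]),'yaw',np.degrees(np.arctan2(ax[1],ax[0])).round(1),'ext',e.min().round(3),e.max().round(3),'zmed',np.median(w[l==i][:,2]).round(3))
E
python3 - <<'E'
from h import *
st(); lane('top','t2')
p,Rt=lying((.498,-.272),-9.5)
go(p-.12*Rt[:,1],Rt)
E
```

```text
t 11.1 p [ 0.5416 -0.1627  0.1422] 
R [[-0.98, 0.174, -0.092], [0.091, -0.016, -0.996], [-0.175, -0.985, -0.0]] q [-0.37 -0.24  1.85  0.05  1.36  1.29] F [ 0.1 -0.6 -0. ] w 0.0605
lying 390 mu [ 0.496 -0.391] rect [ 492. -392.] [121.  45.] 4 yaw 4.8 ext -0.064 0.058 zmed 0.047
turn(8deg, tool) [-0.11  0.53 -5.64] shift after turn [-0.428 -0.022  0.958] before turn [-0.247  0.274  0.983]
```

Picking B beside the standing A would be tight for the gripper body. I'll shift A about 20 mm to +y with a vertical grasp first.

>>> jog_arm(rows=[[[0, 0, 0, 0, 0, -0.65, -0.3], [0, 0, 0, 0, 0, -0.6, -0.3], [0.08, 0, 0, 0, 0, 0, -0.3], [0, 0, 0, 0, 0, 0, -0.3]]])

```text
clock: 11.65
tool_pos: [0.5301, -0.1618, 0.1426]
ee_rot: [0.031, -0.035, -0.706, 0.706]
force: [0.1, -0.9, -0.2]
gripper_width: 0.0604
```

Run:
```python
from h import *
st()
im,w,ci=shot('wrist','w3'); X,Y,Z=w[...,0],w[...,1],w[...,2]
m=(X>.45)&(X<.6)&(Y>-.22)&(Y<-.1)&(Z>.105)&(Z<.118)
P=w[m];print(m.sum(),P.min(0).round(3),P.max(0).round(3),cv2.minAreaRect(P[:,:2].astype(np.float32)*1000))
```

```text
t 11.65 p [ 0.5301 -0.1618  0.1426] 
R [[-0.996, 0.005, -0.093], [0.093, -0.0, -0.996], [-0.005, -1.0, 0.0]] q [-0.34 -0.14  1.76  0.    1.52  1.32] F [ 0.1 -0.9 -0.2] w 0.0604
2487 [ 0.5   -0.183  0.105] [ 0.546 -0.138  0.118] ((523.0551147460938, -160.4498291015625), (42.02197265625, 44.21414566040039), 84.4355239868164)
```

>>> jog_arm(rows=[[[0.02, 0.25, 0, 0, 0, 0, -0.3], [0.02, 0.27, 0, 0, 0, 0, -0.3], [0, 0, 0, 0, 0, 0, 1], [0, 0, 0, 0, 0, 0, 1], [0, 0, 0, 0, 0, 0, 1], [0, -0.06, 0, 0, 0, 0, 1], [0, 0, -0.1, 0, 0, 0, 1], [0, 0, -0.09, 0, 0, 0, 1], [0, 0, 0, 0, 0, 0, 1], [0, 0.05, 0, 0, 0, 0, 1], [0, 0, 0, 0, 0, 0, 1]]])

```text
clock: 13.08
tool_pos: [0.5339, -0.1392, 0.091]
ee_rot: [0.026, -0.039, -0.705, 0.707]
force: [-0.7, 4.2, 63.8]
gripper_width: 0.0047
```

>>> jog_arm(rows=[[[0, -0.2, 0, 0, 0, 0, 1], [0, -0.3, 0, 0, 0, 0, 1], [0, -0.3, 0, 0, 0, 0, 1], [0, 0, 0, 0, 0, 0, 1]]])

```text
clock: 13.58
tool_pos: [0.5295, -0.1386, 0.1809]
ee_rot: [0.03, -0.035, -0.706, 0.707]
force: [0.8, -0.4, -0.4]
gripper_width: 0.0004
```

Run:
```python
from h import *
st(); shot('scene','s4'); a,_,_=shot('wrist')
im=cv2.imread('pics/s4.png');A=cv2.resize(im[180:310,190:370],None,fx=2.6,fy=2.6)
B=cv2.resize(a,None,fx=.5,fy=.5);C=np.zeros((A.shape[0],A.shape[1]+320,3),np.uint8);C[:,:A.shape[1]]=A;C[:200,A.shape[1]:]=B;cv2.imwrite('pics/s4c.png',C)
lane()
```

```text
t 13.57 p [ 0.5295 -0.1386  0.1809] 
R [[-0.996, 0.007, -0.093], [0.093, -0.002, -0.996], [-0.007, -1.0, 0.001]] q [-0.3  -0.17  1.72  0.    1.58  1.36] F [ 0.8 -0.4 -0.4] w 0.0004
lying 315 mu [ 0.491 -0.273] rect [ 502. -274.] [ 43. 119.] 79 yaw -16.5 ext -0.05 0.07 zmed 0.048
lying 391 mu [ 0.495 -0.391] rect [ 493. -392.] [120.  45.] 4 yaw 4.6 ext -0.063 0.057 zmed 0.048
```

View pics/s4c.png

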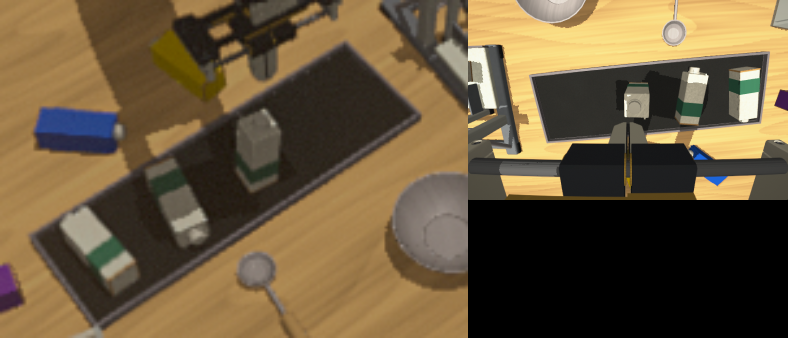

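Run:
```python
from h import *
im,w,ci=shot('wrist'); X,Y,Z=w[...,0],w[...,1],w[...,2]
for lo,hi in ((.1,.121),(.121,.14)):
    m=(X>.42)&(X<.62)&(Y>-.24)&(Y<-.08)&(Z>lo)&(Z<hi)
    P=w[m];print(m.sum(),P.min(0).round(3),P.max(0).round(3),np.median(P,0).round(3),cv2.minAreaRect(P[:,:2].astype(np.float32)*1000))
im,w,ci=shot('scene');X,Y,Z=w[...,0],w[...,1],w[...,2]
for lo,hi in ((.105,.120),(.121,.14)):
    m=(X>.42)&(X<.62)&(Y>-.24)&(Y<-.08)&(Z>lo)&(Z<hi)
    P=w[m];print(m.sum(),P.min(0).round(3),P.max(0).round(3),np.median(P,0).round(3))
```

```text
2162 [ 0.499 -0.192  0.1  ] [ 0.545 -0.146  0.121] [ 0.529 -0.169  0.115] ((522.1649169921875, -168.76095581054688), (43.05030822753906, 44.17301940917969), 84.82876586914062)
543 [ 0.512 -0.178  0.121] [ 0.533 -0.156  0.129] [ 0.524 -0.167  0.127] ((522.7548828125, -167.0482940673828), (20.52143669128418, 19.877582550048828), 66.54739379882812)
99 [ 0.498 -0.19   0.105] [ 0.545 -0.146  0.12 ] [ 0.529 -0.175  0.116]
50 [ 0.503 -0.184  0.121] [ 0.547 -0.148  0.135] [ 0.524 -0.166  0.127]
```

Run:
```python
from h import *
Rt=pose([0,0,-1],[-.092,-.996,0]); go(np.array([.522,-.168,.070]),Rt)
```

```text
turn(8deg, tool) [ 0.   -0.01 -0.01] shift after turn [0.026 0.886 0.25 ] before turn [0.027 0.886 0.25 ]
```

>>> jog_arm(rows=[[[0.013, 0, 0.125, 0, 0, 0, -0.3], [0.013, 0, 0.125, 0, 0, 0, -0.3], [0, 0, 0, 0, 0, 0, -0.3], [0, 0.3, 0, 0, 0, 0, -0.3], [0, 0.3, 0, 0, 0, 0, -0.3], [0, 0.28, 0, 0, 0, 0, -0.3], [0, 0, 0, 0, 0, 0, -0.3]]], force=30)

```text
clock: 14.7
tool_pos: [0.5215, -0.1679, 0.0697]
ee_rot: [-0.033, 0.033, 0.707, -0.706]
force: [0.3, -1.1, 0.2]
gripper_width: 0.0601
```

>>> jog_arm(rows=[[[0, 0, 0, 0, 0, 0, 1], [0, 0, 0, 0, 0, 0, 1], [0, 0, 0, 0, 0, 0, 1], [0, 0, 0, 0, 0, 0, 1]]], force=30)

```text
clock: 15.2
tool_pos: [0.5232, -0.1685, 0.0731]
ee_rot: [0.031, -0.034, -0.706, 0.707]
force: [0.4, 0.8, 7.7]
gripper_width: 0.0415
```

>>> jog_arm(rows=[[[0, -0.06, 0, 0, 0, 0, 1], [0, 0, -0.12, 0, 0, 0, 1], [0, 0, -0.12, 0, 0, 0, 1], [0, 0, 0, 0, 0, 0, 1]]])

```text
clock: 15.7
tool_pos: [0.5253, -0.1383, 0.0788]
ee_rot: [-0.031, 0.033, 0.706, -0.706]
force: [0.3, -0.2, -2.7]
gripper_width: 0.0414
```

Held now (41 mm, about 0.2 kg). Lowering, releasing, rising.

>>> jog_arm(rows=[[[0, 0.04, 0, 0, 0, 0, 1], [0, 0.02, 0, 0, 0, 0, 1], [0, 0, 0, 0, 0, 0, 1], [0, 0, 0, 0, 0, 0, -0.3], [0, 0, 0, 0, 0, 0, -0.3], [0, 0, 0, 0, 0, 0, -0.3], [0, -0.25, 0, 0, 0, 0, -0.3], [0, -0.4, 0, 0, 0, 0, -0.3], [0, -0.3, 0, 0, 0, 0, -0.3], [0, 0, 0, 0, 0, 0, -0.3]]])

```text
clock: 16.95
tool_pos: [0.526, -0.14, 0.1887]
ee_rot: [0.03, -0.035, -0.706, 0.707]
force: [-0.5, -0.2, -0.5]
gripper_width: 0.0604
```

Run:
```python
from h import *
im,w,ci=shot('wrist'); X,Y,Z=w[...,0],w[...,1],w[...,2]
for lo,hi in ((.1,.121),(.121,.14)):
    m=(X>.42)&(X<.62)&(Y>-.24)&(Y<-.08)&(Z>lo)&(Z<hi)
    P=w[m];print(m.sum(),P.min(0).round(3),P.max(0).round(3),np.median(P,0).round(3))
m=(X>.42)&(X<.6)&(Y>-.35)&(Y<-.2)&(Z>.036)&(Z<.07);P=w[m][:,:2];print(m.sum(),cv2.minAreaRect(P.astype(np.float32)*1000))
st();p,Rt=lying((.498,-.272),-9.5,tilt=42)
go(p-.12*Rt[:,1],Rt)
```

```text
1934 [ 0.502 -0.154  0.1  ] [ 0.548 -0.109  0.121] [ 0.531 -0.135  0.113]
486 [ 0.515 -0.138  0.121] [ 0.536 -0.118  0.128] [ 0.526 -0.128  0.125]
6173 ((496.01068115234375, -305.35101318359375), (110.28792572021484, 116.73208618164062), 79.9508056640625)
t 17.0 p [ 0.5254 -0.1398  0.1865] 
R [[-0.996, 0.004, -0.093], [0.093, -0.001, -0.996], [-0.004, -1.0, 0.001]] q [-0.31 -0.18  1.72  0.    1.59  1.36] F [-0.5 -0.7 -0.6] w 0.0604
turn(8deg, tool) [-0.19  0.5  -5.28] shift after turn [-0.892  0.088  1.124] before turn [-0.517  0.665  1.165]
```

Run:
```python
from h import *
im,w,ci=shot('wrist','w5'); np.save('w5.npy',w)
X,Y,Z=w[...,0],w[...,1],w[...,2]
m=(X>.515)&(X<.537)&(Y>-.140)&(Y<-.117)&(Z>.121)&(Z<.14)
P=w[m];c=P.mean(0);n=np.linalg.svd(P-c)[2][2];print('cap normal',n.round(3),c.round(3))
m=(X>.50)&(X<.55)&(Y>-.156)&(Y<-.107)&(Z>.109)&(Z<.119);P=w[m];c=P.mean(0);n=np.linalg.svd(P-c)[2][2];print('top normal',n.round(3),c.round(3),P.min(0).round(3),P.max(0).round(3))
```

```text
cap normal [ 0.038 -0.012  0.999] [ 0.526 -0.128  0.125]
top normal [0.002 0.017 1.   ] [ 0.527 -0.132  0.114] [ 0.502 -0.153  0.109] [ 0.548 -0.109  0.119]
```

View pics/w5.png

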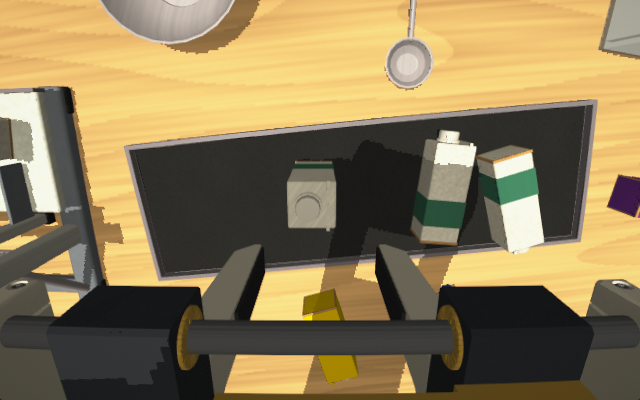

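The gripper view shows A upright at (311,200). The right carton C was knocked towards B and now lies at (512,200), beside B at (445,190). I'll remeasure both.

Run:
```python
from h import *
def an(n):
    im,w,ci=shot(n)
    for r in cut_out('carton1',n):
        P=w[r['pixels']];g=im[r['pixels']].astype(int)
        k=(P[:,2]>.036)&(P[:,2]<.07)&(P[:,0]>.41)&(P[:,0]<.59)&(P[:,1]>-.47)&(P[:,1]<-.2);P=P[k];g=g[k]
        if len(P)<60: continue
        mu=P[:,:2].mean(0);rc=cv2.minAreaRect(P[:,:2].astype(np.float32)*1000);ev,V=np.linalg.eigh(np.cov(P[:,:2].T));ax=V[:,1]*np.sign(V[0,1]);e=(P[:,:2]-mu)@ax
        gr=P[g[:,1]-g[:,2]>25][:,:2]
        print(n,round(r['confidence'],2),len(P),'mu',mu.round(3),'rect',np.round(rc[0]),np.round(rc[1]),round(rc[2]),'yaw',np.degrees(np.arctan2(ax[1],ax[0])).round(1),'ext',np.percentile(e,[0,1,99,100]).round(3),'green',gr.mean(0).round(3) if len(gr) else 0)
an('top');an('wrist')
```

```text
top 0.97 376 mu [ 0.48  -0.352] rect [ 476. -352.] [122.  46.] 12 yaw 13.0 ext [-0.064 -0.057  0.056  0.057] green [ 0.504 -0.348]
top 0.58 269 mu [ 0.488 -0.274] rect [ 496. -274.] [ 41. 108.] 78 yaw -17.7 ext [-0.047 -0.046  0.06   0.063] green 0
wrist 0.94 4255 mu [ 0.506 -0.272] rect [ 505. -273.] [ 44. 116.] 81 yaw -9.6 ext [-0.058 -0.056  0.052  0.058] green [ 0.483 -0.269]
wrist 0.91 4032 mu [ 0.49  -0.349] rect [ 487. -352.] [111.  44.] 13 yaw 12.5 ext [-0.06  -0.057  0.051  0.051] green [ 0.506 -0.347]
```

Run:
```python
from h import *
st();p,Rt=lying((.499,-.2725),-9.5,tilt=42,off=0)
print(p);go(p-.12*Rt[:,1],Rt)
```

```text
t 17.25 p [ 0.5246 -0.1395  0.1846] 
R [[-0.996, 0.001, -0.093], [0.093, 0.0, -0.996], [-0.001, -1.0, -0.0]] q [-0.31 -0.17  1.72  0.    1.59  1.36] F [-0.9  0.3  0.3] w 0.0603
[ 0.48646088 -0.27040167  0.01788025]
turn(8deg, tool) [-0.19  0.5  -5.25] shift after turn [-0.83   0.122  1.128] before turn [-0.451  0.646  1.164]
```

>>> jog_arm(rows=[[[0, 0, 0.29, 0, 0.5, 0, -0.16], [0, 0, 0.29, 0, 0, 0, -0.16], [0, 0, 0.29, 0, 0, 0, -0.16], [0, 0, 0.29, 0, 0, 0, -0.16], [0, 0, 0, 0, 0, -0.875, -0.16], [0, 0, 0, 0, 0, -0.875, -0.16], [0, 0, 0, 0, 0, -0.875, -0.16], [0, 0, 0, 0, 0, -0.875, -0.16], [0, 0, 0, 0, 0, -0.875, -0.16], [0, 0, 0, 0, 0, -0.875, -0.16], [0, 0, 0, 0, 0, 0, -0.16]]])

```text
clock: 18.62
tool_pos: [0.5052, -0.2771, 0.1827]
ee_rot: [-0.306, -0.2, 0.679, -0.637]
force: [0.8, 0.2, -0.1]
gripper_width: 0.0537
```

Run:
```python
from h import *
st();p,Rt=lying((.499,-.2725),-9.5,tilt=42,off=0)
go(p,Rt)
```

```text
t 18.62 p [ 0.5052 -0.2771  0.1827] 
R [[-0.732, -0.662, -0.161], [0.119, 0.109, -0.987], [0.671, -0.742, -0.002]] q [-0.44  0.4   1.24 -0.23  2.2   1.23] F [ 0.8  0.2 -0.1] w 0.0537
turn(8deg, tool) [-0.01  0.03  0.01] shift after turn [-0.798  1.129 -0.029] before turn [-0.8    1.128 -0.028]
```

>>> jog_arm(rows=[[[-0.266, 0, -0.01, 0, 0, 0, -0.16], [-0.267, 0, -0.01, 0, 0, 0, -0.16], [-0.267, 0, -0.008, 0, 0, 0, -0.16], [0, 0.25, 0, 0, 0, 0, -0.16], [0, 0.25, 0, 0, 0, 0, -0.16], [0, 0.25, 0, 0, 0, 0, -0.16], [0, 0.19, 0, 0, 0, 0, -0.16], [0, 0.19, 0, 0, 0, 0, -0.16], [0, 0, 0, 0, 0, 0, -0.16], [0, 0, 0, 0, 0, 0, 1], [0, 0, 0, 0, 0, 0, 1], [0, 0, 0, 0, 0, 0, 1], [0, 0, 0, 0, 0, 0, 1]]])

```text
clock: 20.25
tool_pos: [0.4875, -0.2712, 0.0216]
ee_rot: [-0.305, -0.197, 0.679, -0.638]
force: [2.5, -0.9, 5.4]
gripper_width: 0.039
```

>>> jog_arm(rows=[[[0.182, -0.2, 0, 0, 0, 0, 1], [0.182, -0.2, 0, 0, 0, 0, 1], [0.182, -0.2, 0, 0, 0, 0, 1], [0.182, -0.2, 0, 0, 0, 0, 1], [-0.135, -0.125, -0.05, 0, 0, 0, 1], [-0.135, -0.125, -0.05, 0, 0, 0, 1], [0, 0, 0, 0, 0, 0.94, 1], [0, 0, 0, 0, 0, 0.94, 1], [0, 0, 0, 0, 0, 0.94, 1], [0, 0, 0, 0, 0, 0.94, 1], [0, 0, 0, 0, 0, 0.94, 1], [0, 0, 0, 0, 0, 0.94, 1], [0, 0, 0, 0, 0, 0.94, 1], [0, 0, 0, 0, 0, 0.94, 1], [0, 0, 0, 0, 0, 0.94, 1], [0, 0, 0, 0, 0, 0.94, 1], [0, 0, 0, 0, 0, 0.94, 1], [0, 0, 0, 0, 0, 0.94, 1], [0, 0, 0, 0, 0, 0, 1]]])

```text
clock: 22.62
tool_pos: [0.5299, -0.2658, 0.1497]
ee_rot: [-0.235, -0.341, -0.62, 0.666]
force: [0.2, 0.0, -0.8]
gripper_width: 0.0388
```

Run:
```python
from h import *
s=st();c=(.499,-.2725);p,Rg=lying(c,-9.5,tilt=42,off=0)
pg=[0.4875,-0.2712,0.0196]
pt,Rt=place(c,-9.5,pg,Rg,(.53,-.25)); print(pt); go(pt,Rt)
```

```text
t 22.62 p [ 0.5299 -0.2658  0.1497] 
R [[-0.656, 0.737, -0.163], [0.109, -0.121, -0.987], [-0.747, -0.665, -0.001]] q [-0.75 -0.57  2.25  0.61  0.81  0.71] F [ 0.2  0.  -0.8] w 0.0388
[ 0.53621058 -0.25166373  0.05044315]
turn(8deg, tool) [ 0.02  0.   -0.04] shift after turn [ 0.593  0.578 -0.125] before turn [ 0.596  0.575 -0.124]
```

>>> jog_arm(rows=[[[0.149, 0.145, -0.031, 0, 0, 0, 1], [0.149, 0.145, -0.031, 0, 0, 0, 1], [0.149, 0.145, -0.031, 0, 0, 0, 1], [0.149, 0.145, -0.031, 0, 0, 0, 1], [0, 0, 0, 0, 0, 0, 1]]])

```text
clock: 23.25
tool_pos: [0.5385, -0.2513, 0.0507]
ee_rot: [-0.236, -0.34, -0.621, 0.666]
force: [0.0, 0.7, -1.1]
gripper_width: 0.0389
```

Run:
```python
from h import *
s=st(); shot('scene','s6')
im=cv2.imread('pics/s6.png');cv2.imwrite('pics/s6c.png',cv2.resize(im[190:310,190:370],None,fx=4,fy=4))
```

```text
t 23.25 p [ 0.5385 -0.2513  0.0507] 
R [[-0.658, 0.736, -0.16], [0.108, -0.118, -0.987], [-0.745, -0.667, -0.001]] q [-0.7  -0.46  2.35  0.73  0.62  0.56] F [ 0.   0.7 -1.1] w 0.0389
```

View pics/s6c.png

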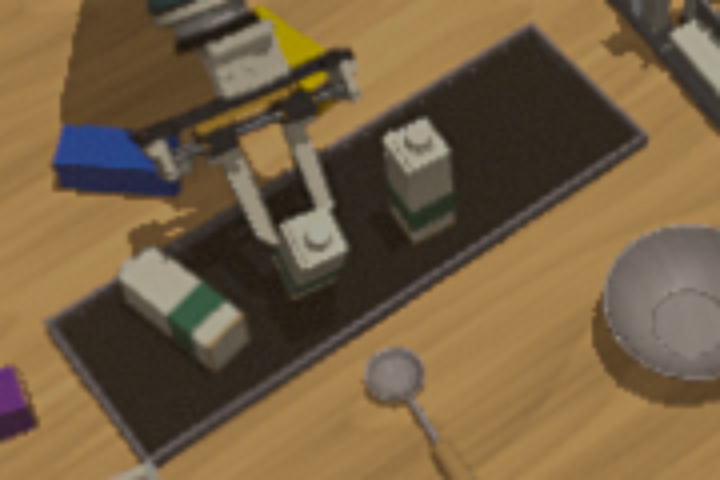

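Run:
```python
from h import *
im,w,ci=shot('scene')
v0,u0=190+240/4,190+315/4
for r in cut_out('carton1','scene'):
    b=r['bbox']
    print(np.round(b),round(r['confidence'],2),end=' ')
    P=w[r['pixels']];P=P[(P[:,1]<.08)&(P[:,2]>.0)]
    if len(P):print(P.min(0).round(3),P.max(0).round(3))
v,u=np.mgrid[0:400,0:640]
m=(abs(u-190-300/4)<5)&(abs(v-190-262/4)<6);print(w[m].reshape(-1,3).round(3)[::6])
# local plane of top face
X,Y,Z=w[...,0],w[...,1],w[...,2]
m=(X>.5)&(X<.62)&(Y>-.285)&(Y<-.225)&(Z>.06)&(Z<.14)
P=w[m];print(len(P))
best=None;rng=np.random.default_rng(0)
Q=P.copy()
for k in range(2):
    best=(0,)
    for i in range(800):
        a=Q[rng.choice(len(Q),3,False)];n=np.cross(a[1]-a[0],a[2]-a[0]);L=np.linalg.norm(n)
        if L<1e-5: continue
        n/=L;d=abs((Q-a[0])@n)<.003
        if d.sum()>best[0]:best=(d.sum(),d,n)
    c=Q[best[1]].mean(0);n=np.linalg.svd(Q[best[1]]-c)[2][2];n*=np.sign(n[2]);print(best[0],n.round(2),c.round(3),Q[best[1]].min(0).round(3),Q[best[1]].max(0).round(3));Q=Q[~best[1]]
```

```text
[219. 229.  34.  18.] 0.97 [ 0.267 -0.372  0.002] [ 0.456 -0.269  0.158]
[180. 296.  30.  27.] 0.91 [ 0.434 -0.616  0.001] [ 0.501 -0.496  0.054]
[235. 266.  30.  31.] 0.9 [ 0.399 -0.385  0.002] [ 0.548 -0.317  0.058]
[404. 181.  16.  30.] 0.9 [385. 196.  18.  31.] 0.74 [401. 133.  24.  29.] 0.74 [294. 235.  20.  35.] 0.63 [ 0.431 -0.156  0.004] [ 0.549 -0.064  0.134]
[264. 203.  13.  15.] 0.53 [ 0.288 -0.143  0.032] [ 0.366 -0.11   0.053]
[[ 0.541 -0.273  0.123]
 [ 0.561 -0.262  0.137]
 [ 0.552 -0.268  0.126]
 [ 0.536 -0.272  0.104]
 [ 0.56  -0.263  0.125]
 [ 0.554 -0.271  0.119]
 [ 0.529 -0.271  0.082]
 [ 0.563 -0.265  0.119]
 [ 0.561 -0.275  0.121]
 [ 0.529 -0.272  0.07 ]
 [ 0.566 -0.268  0.114]
 [ 0.558 -0.275  0.104]
 [ 0.525 -0.272  0.052]
 [ 0.558 -0.265  0.088]
 [ 0.554 -0.275  0.086]
 [ 0.519 -0.271  0.031]
 [ 0.544 -0.26   0.053]
 [ 0.545 -0.272  0.059]]
260
78 [ 0.28 -0.12  0.95] [ 0.549 -0.255  0.125] [ 0.529 -0.275  0.117] [ 0.574 -0.232  0.132]
59 [-0.11 -0.99  0.08] [ 0.536 -0.271  0.095] [ 0.502 -0.275  0.06 ] [ 0.567 -0.265  0.134]
```

>>> jog_arm(rows=[[[0, 0, 0, 0, 0, 0.7, 1], [0, 0, 0, 0, 0, 0.7, 1], [0, 0, 0, 0, 0, 0.7, 1], [0, 0, 0, 0, 0, 0, 1]]])

```text
clock: 23.9
tool_pos: [0.5417, -0.2552, 0.0525]
ee_rot: [-0.329, -0.426, -0.566, 0.625]
force: [0.2, 0.0, 0.7]
gripper_width: 0.0005
```

```bash
cat >> h.py <<'E'
def planes(box,n='scene',k=2):
    im,w,ci=shot(n);X,Y,Z=w[...,0],w[...,1],w[...,2]
    Q=w[(X>box[0])&(X<box[1])&(Y>box[2])&(Y<box[3])&(Z>box[4])&(Z<box[5])];rng=np.random.default_rng(0)
    for j in range(k):
        best=(0,)
        for i in range(800):
            a=Q[rng.choice(len(Q),3,False)];nn=np.cross(a[1]-a[0],a[2]-a[0]);L=np.linalg.norm(nn)
            if L<1e-5: continue
            d=abs((Q-a[0])@(nn/L))<.003
            if d.sum()>best[0]:best=(d.sum(),d)
        S=Q[best[1]];c=S.mean(0);nn=np.linalg.svd(S-c)[2][2];nn*=np.sign(nn[2]);print(n,best[0],'n',nn.round(2),'c',c.round(3),S.min(0).round(3),S.max(0).round(3));Q=Q[~best[1]]
E
python3 - <<'E'
from h import *
st();planes((.49,.62,-.285,-.225,.06,.14))
E
```

```text
t 23.9 p [ 0.5417 -0.2552  0.0525] 
R [[-0.42, 0.893, -0.16], [0.07, -0.144, -0.987], [-0.905, -0.426, -0.002]] q [-0.79 -0.45  2.49  1.48  0.57 -0.2 ] F [0.2 0.  0.7] w 0.0005
scene 105 n [-0.11  0.05  0.99] c [ 0.596 -0.248  0.064] [ 0.559 -0.271  0.06 ] [ 0.62  -0.226  0.07 ]
scene 53 n [ 0.15 -0.24  0.96] c [ 0.538 -0.249  0.078] [ 0.491 -0.27   0.061] [ 0.62 -0.23  0.09]
```

Run:
```python
from h import *
shot('scene','s7')
im=cv2.imread('pics/s7.png');cv2.imwrite('pics/s7c.png',cv2.resize(im[190:310,190:370],None,fx=4,fy=4))
planes((.49,.66,-.285,-.215,.03,.14),k=4)
```

```text
scene 261 n [-0.18 -0.01  0.98] c [ 0.582 -0.249  0.061] [ 0.524 -0.272  0.049] [ 0.637 -0.226  0.072]
scene 92 n [ 0.14 -0.66  0.74] c [ 0.574 -0.252  0.061] [ 0.49  -0.272  0.037] [ 0.652 -0.232  0.091]
scene 67 n [-0.16 -0.09  0.98] c [ 0.586 -0.25   0.056] [ 0.522 -0.273  0.042] [ 0.645 -0.226  0.066]
scene 57 n [ 0.1  -0.9   0.42] c [ 0.572 -0.262  0.053] [ 0.492 -0.273  0.03 ] [ 0.649 -0.244  0.088]
```

View pics/s7c.png

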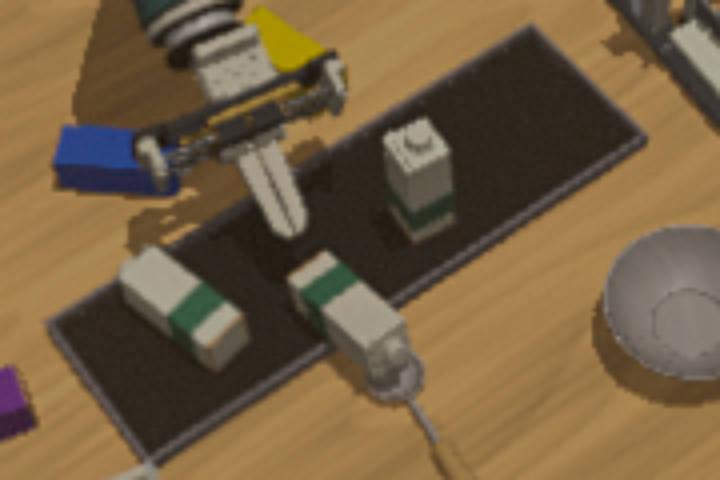

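The grip let go: B slid forward and now lies over the rim, with its cap above the spoon's bowl at (395,365) in the crop. I'll retreat, tilt back, measure again and grasp deeper with more force.

>>> jog_arm(rows=[[[-0.19, -0.09, 0, 0, 0, 0, 1], [-0.19, -0.09, 0, 0, 0, 0, 0], [-0.19, -0.09, 0, 0, 0, 0, 0], [-0.19, -0.09, 0, 0, 0, 0, 0], [0, 0, 0, 0, 0, -0.96, -0.4], [0, 0, 0, 0, 0, -0.96, -0.4], [0, 0, 0, 0, 0, -0.96, -0.4], [0, 0, 0, 0, 0, -0.96, -0.4], [0, 0, 0, 0, 0, -0.96, -0.4], [0, 0, 0, 0, 0, -0.96, -0.4], [0, 0, 0, 0, 0, -0.96, -0.4], [0, 0, 0, 0, 0, -0.96, -0.4], [-0.3, 0, 0, 0, 0, 0, -0.4], [-0.3, 0, 0, 0, 0, 0, -0.4], [-0.3, 0, 0, 0, 0, 0, -0.4], [0, 0, 0, 0, 0, 0, -0.4]]], force=45)

```text
clock: 26.05
tool_pos: [0.6494, -0.2731, 0.1605]
ee_rot: [0.036, -0.079, -0.701, 0.707]
force: [-1.1, 0.1, 0.2]
gripper_width: 0.0653
```

Run:
```python
from h import *
st()
for n in ('wrist','top','scene'):
    im,w,ci=shot(n,'x_'+n)
    for r in cut_out('carton1',n):
        P=w[r['pixels']];P=P[(P[:,2]>.02)&(P[:,2]<.09)&(P[:,0]>.47)&(P[:,1]<-.2)&(P[:,1]>-.3)]
        if len(P)<100: continue
        c=np.median(P,0);k=P[:,2]>.036;Q=P[k];
        for _ in range(3):
            A=np.c_[Q[:,:2],np.ones(len(Q))];f=np.linalg.lstsq(A,Q[:,2],rcond=None)[0];res=Q[:,2]-A@f;Q=Q[abs(res)<.006] if (abs(res)<.006).sum()>40 else Q
        rc=cv2.minAreaRect(Q[:,:2].astype(np.float32)*1000)
        print(n,round(r['confidence'],2),np.round(r['bbox']),len(Q),'plane',f.round(3),'c',Q.mean(0).round(3),np.round(rc[0]),np.round(rc[1]),round(rc[2],1),Q.min(0).round(3),Q.max(0).round(3))
for r in cut_out('spoon','top'):print(r['confidence'],np.round(r['bbox'],1))
```

```text
t 26.05 p [ 0.6494 -0.2731  0.1605] 
R [[-0.985, 0.06, -0.163], [0.162, -0.013, -0.987], [-0.062, -0.998, 0.003]] q [-0.44  0.14  1.45  0.01  1.49  1.29] F [-1.1  0.1  0.2] w 0.0653
wrist 0.68 [306. 253.  63. 121.] 4533 plane [-0.048  0.004  0.085] c [ 0.594 -0.248  0.056] [ 592. -247.] [112.  43.] 4.2 [ 0.535 -0.272  0.048] [ 0.649 -0.223  0.06 ]
scene 0.83 [280. 270.  25.  31.] 305 plane [-0.081  0.073  0.124] c [ 0.594 -0.248  0.058] [ 597. -250.] [120.  43.] 0.5 [ 0.537 -0.272  0.047] [ 0.657 -0.228  0.068]
```

View pics/x_wrist.png

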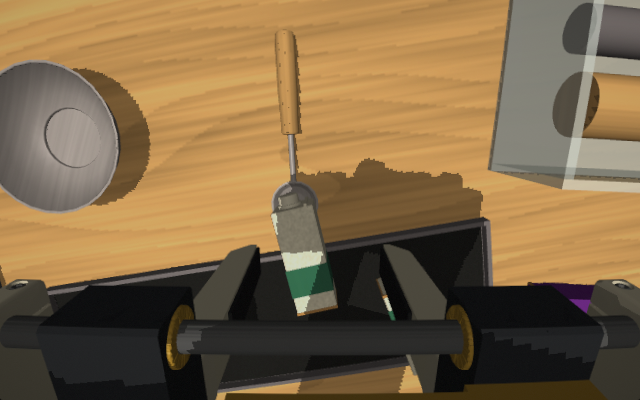

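Run:
```python
from h import *
for n in ('wrist','scene'):
    im,w,ci=shot(n);X,Y,Z=w[...,0],w[...,1],w[...,2]
    for x0 in np.arange(.53,.67,.012):
        m=(X>x0)&(X<x0+.012)&(abs(Y+.248)<.03)&(Z>.025)
        P=w[m]
        if len(P)>4:
            h=np.percentile(P[:,2],85);Q=P[P[:,2]>h-.006];print(n,x0.round(3),len(P),h.round(3),'y',np.percentile(Q[:,1],[3,97]).round(3))
```

```text
wrist 0.53 210 0.059 y [-0.271 -0.231]
wrist 0.542 475 0.059 y [-0.271 -0.231]
wrist 0.554 479 0.058 y [-0.27 -0.23]
wrist 0.566 504 0.058 y [-0.269 -0.229]
wrist 0.578 523 0.057 y [-0.268 -0.228]
wrist 0.59 516 0.057 y [-0.267 -0.227]
wrist 0.602 518 0.056 y [-0.266 -0.227]
wrist 0.614 538 0.056 y [-0.265 -0.226]
wrist 0.626 601 0.055 y [-0.264 -0.225]
wrist 0.638 1801 0.28 y [-0.237 -0.235]
wrist 0.65 4820 0.297 y [-0.277 -0.237]
wrist 0.662 9995 0.304 y [-0.27  -0.219]
scene 0.53 16 0.067 y [-0.277 -0.233]
scene 0.542 29 0.064 y [-0.258 -0.231]
scene 0.554 38 0.065 y [-0.262 -0.232]
scene 0.566 46 0.063 y [-0.269 -0.229]
scene 0.578 59 0.064 y [-0.273 -0.23 ]
scene 0.59 66 0.538 y [-0.277 -0.24 ]
scene 0.602 90 0.546 y [-0.277 -0.236]
scene 0.614 120 0.549 y [-0.276 -0.226]
scene 0.626 139 0.55 y [-0.276 -0.224]
scene 0.638 204 0.549 y [-0.275 -0.221]
scene 0.65 364 0.545 y [-0.273 -0.22 ]
scene 0.662 548 0.537 y [-0.271 -0.219]
```

Run:
```python
from h import *
p,Rt=lying((.590,-.2475),4,tilt=35,off=-.02,zg=.033)
print(p);go(p,Rt);go(p-.1*Rt[:,1],Rt)
```

```text
[ 0.55917731 -0.24965533  0.01743611]
turn(8deg, tool) [ 0.46 -1.61 -4.8 ] shift after turn [-0.091  1.39  -0.237] before turn [ 0.831  1.141 -0.064]
turn(8deg, tool) [ 0.46 -1.61 -4.8 ] shift after turn [-0.091  0.557 -0.237] before turn [ 0.324  0.489 -0.174]
```

>>> jog_arm(rows=[[[0, 0, 0, 0.09, -0.32, -0.96, -0.4], [0, 0, 0, 0.09, -0.32, -0.96, -0.4], [0, 0, 0, 0.09, -0.32, -0.96, -0.4], [0, 0, 0, 0.09, -0.32, -0.96, -0.4], [0, 0, 0, 0.09, -0.32, -0.96, -0.4], [0, 0, 0, 0, 0, 0, -0.4]]])

```text
clock: 27.25
tool_pos: [0.6485, -0.2712, 0.1565]
ee_rot: [0.19, 0.238, -0.667, 0.68]
force: [-0.3, 0.8, -1.6]
gripper_width: 0.0651
```

Run:
```python
from h import *
p,Rt=lying((.590,-.2475),4,tilt=35,off=-.02,zg=.033)
st();go(p,Rt)
```

```text
t 27.25 p [ 0.6485 -0.2712  0.1565] 
R [[-0.814, -0.576, 0.069], [-0.059, -0.037, -0.998], [0.577, -0.816, -0.003]] q [-0.33  0.61  0.97 -0.26  2.13  1.1 ] F [-0.3  0.8 -1.6] w 0.0651
turn(8deg, tool) [0.02 0.01 0.03] shift after turn [-0.067  1.368 -0.231] before turn [-0.074  1.369 -0.227]
```

>>> jog_arm(rows=[[[-0.035, 0, -0.115, 0, 0, 0, -0.4], [-0.035, 0, -0.115, 0, 0, 0, -0.4], [0, 0.3, 0, 0, 0, 0, -0.4], [0, 0.3, 0, 0, 0, 0, -0.4], [0, 0.3, 0, 0, 0, 0, -0.4], [0, 0.25, 0, 0, 0, 0, -0.4], [0, 0.22, 0, 0, 0, 0, -0.4], [0, 0, 0, 0, 0, 0, -0.4], [0, 0, 0, 0, 0, 0, 1], [0, 0, 0, 0, 0, 0, 1], [0, 0, 0, 0, 0, 0, 1], [0, 0, 0, 0, 0, 0, 1]]], force=45)

```text
clock: 28.75
tool_pos: [0.5594, -0.25, 0.021]
ee_rot: [0.189, 0.235, -0.667, 0.681]
force: [1.3, 0.3, 5.3]
gripper_width: 0.0414
```

>>> jog_arm(rows=[[[0.115, -0.163, 0, 0, 0, 0, 1], [0.115, -0.163, 0, 0, 0, 0, 1], [0.115, -0.163, 0, 0, 0, 0, 1], [0.115, -0.163, 0, 0, 0, 0, 1], [0.115, -0.163, 0, 0, 0, 0, 1], [0, 0, 0, 0, 0, 0.82, 1], [0, 0, 0, 0, 0, 0.82, 1], [0, 0, 0, 0, 0, 0.82, 1], [0, 0, 0, 0, 0, 0.82, 1], [0, 0, 0, 0, 0, 0.82, 1], [0, 0, 0, 0, 0, 0.82, 1], [0, 0, 0, 0, 0, 0.82, 1], [0, 0, 0, 0, 0, 0.82, 1], [0, 0, 0, 0, 0, 0.82, 1], [0, 0, 0, 0, 0, 0.82, 1], [0, 0, 0, 0, 0, 0.82, 1], [0, 0, 0, 0, 0, 0.82, 1], [0, 0, 0, 0, 0, 0.82, 1], [0, 0, 0, 0, 0, 0.82, 1], [0, 0, 0, 0, 0, 0, 1]]])

```text
clock: 31.25
tool_pos: [0.5574, -0.2501, 0.1389]
ee_rot: [0.356, 0.315, 0.634, -0.609]
force: [0.3, -0.8, -1.0]
gripper_width: 0.041
```

Run:
```python
from h import *
s=st();c=(.590,-.2475);p,Rg=lying(c,4,tilt=35,off=-.02,zg=.033)
pt,Rt=place(c,4,[.5594,-.25,.021],Rg,(.53,-.25),z=.065,zc=.036); print(pt); go(pt,rot(s['ee_rot']))
p=np.array(s['tool_pos'])
planes((p[0]-.07,p[0]+.08,p[1]-.04,p[1]+.04,p[2]-.03,p[2]+.15),k=3)
```

```text
t 31.25 p [ 0.5574 -0.2501  0.1389] 
R [[-0.547, 0.834, 0.068], [-0.035, 0.058, -0.998], [-0.836, -0.548, -0.003]] q [-0.84 -0.45  2.26  1.02  0.89  0.17] F [ 0.3 -0.8 -1. ] w 0.041
[ 0.54498853 -0.24931214  0.03430015]
turn(8deg, tool) [0. 0. 0.] shift after turn [ 0.785  0.392 -0.011] before turn [ 0.785  0.392 -0.011]
scene 219 n [-1.   -0.06  0.03] c [ 0.56  -0.251  0.173] [ 0.555 -0.272  0.114] [ 0.564 -0.228  0.229]
scene 143 n [-0.14  0.99  0.01] c [ 0.533 -0.273  0.177] [ 0.488 -0.282  0.114] [ 0.559 -0.268  0.23 ]
scene 75 n [ 0.35 -0.9   0.27] c [ 0.525 -0.272  0.202] [ 0.489 -0.29   0.159] [ 0.565 -0.249  0.242]
```

>>> jog_arm(rows=[[[0.08, -0.12, -0.1, 0, 0, 0, 1], [0.15, 0.1, 0, 0, 0, 0, 1], [0.15, 0.1, 0, 0, 0, 0, 1], [0.15, 0.1, 0, 0, 0, 0, 1], [0.14, 0.09, 0, 0, 0, 0, 1], [0.134, 0.092, 0, 0, 0, 0, 1], [0, 0, 0, 0, 0, 0, 1]]])

```text
clock: 32.17
tool_pos: [0.5418, -0.2386, 0.0353]
ee_rot: [0.357, 0.314, 0.635, -0.609]
force: [0.6, 0.1, -0.4]
gripper_width: 0.0414
```

Run:
```python
from h import *
s=st()
planes((.49,.6,-.28,-.2,.03,.135),k=3)
```

```text
t 32.17 p [ 0.5418 -0.2386  0.0353] 
R [[-0.548, 0.834, 0.07], [-0.036, 0.06, -0.998], [-0.836, -0.549, -0.003]] q [-0.85 -0.34  2.37  1.19  0.8  -0.11] F [ 0.6  0.1 -0.4] w 0.0414
scene 166 n [-1.   -0.06  0.01] c [ 0.545 -0.24   0.08 ] [ 0.541 -0.26   0.03 ] [ 0.549 -0.217  0.128]
scene 98 n [ 0.1  -0.99  0.01] c [ 0.524 -0.261  0.082] [ 0.493 -0.267  0.031] [ 0.543 -0.255  0.127]
scene 53 n [-0.02  0.04  1.  ] c [ 0.525 -0.239  0.121] [ 0.503 -0.257  0.118] [ 0.543 -0.219  0.125]
```

>>> jog_arm(rows=[[[0.025, 0.016, 0, 0, 0, 0, 1], [0.017, 0.011, 0, 0, 0, 0, 1], [0, 0, 0, 0, 0, 0, 1]]])

```text
clock: 32.6
tool_pos: [0.5415, -0.2394, 0.0301]
ee_rot: [0.358, 0.315, 0.633, -0.609]
force: [-0.0, -0.4, 0.8]
gripper_width: 0.0414
```

>>> jog_arm(rows=[[[0, 0, 0, 0, 0, 0, 0], [0, 0, 0, 0, 0, 0, -0.35], [0, 0, 0, 0, 0, 0, -0.35], [-0.12, -0.08, 0, 0, 0, 0, -0.35], [-0.2, -0.13, 0, 0, 0, 0, -0.35], [-0.2, -0.13, 0, 0, 0, 0, -0.35], [-0.2, -0.13, 0, 0, 0, 0, -0.35], [-0.2, -0.13, 0, 0, 0, 0, -0.35], [0, 0, 0.2, 0, 0, -0.8, -0.35], [0, 0, 0.3, 0, 0, -0.8, -0.35], [0, 0, 0.3, 0, 0, -0.8, -0.35], [0, 0, 0, 0, 0, 0, -0.35]]])

```text
clock: 34.1
tool_pos: [0.549, -0.3369, 0.1618]
ee_rot: [0.25, 0.205, 0.677, -0.661]
force: [-0.6, 0.6, 0.2]
gripper_width: 0.0628
```

Run:
```python
from h import *
st()
im,w,ci=shot('scene','s8');X,Y,Z=w[...,0],w[...,1],w[...,2]
for r in cut_out('carton1','scene'):
    P=w[r['pixels']];P=P[(P[:,2]>.036)&(P[:,0]>.41)&(P[:,0]<.59)&(P[:,1]>-.47)&(P[:,1]<-.1)&(P[:,2]<.15)]
    if len(P)>40: rc=cv2.minAreaRect(P[:,:2].astype(np.float32)*1000);print(np.round(r['bbox']),np.round(rc[0]),np.round(rc[1]),round(rc[2]),P.max(0).round(3),np.median(P,0).round(3))
p,Rt=lying((.4815,-.352),193,tilt=38,off=0,zg=.028);print(p)
go(p,Rt)
cv2.imwrite('pics/s8c.png',cv2.resize(im[190:310,190:370],None,fx=4,fy=4))
```

```text
t 34.1 p [ 0.549  -0.3369  0.1618] 
R [[-0.791, 0.608, 0.068], [-0.053, 0.042, -0.998], [-0.61, -0.792, -0.001]] q [-0.85 -0.26  1.94  0.58  1.09  0.48] F [-0.6  0.6  0.2] w 0.0628
[237. 268.  33.  27.] [ 482. -355.] [125.  45.] 11 [ 0.546 -0.323  0.059] [ 0.49  -0.354  0.048]
[269. 252.  23.  33.] [ 525. -241.] [49. 44.] 5 [ 0.551 -0.218  0.134] [ 0.538 -0.246  0.099]
[294. 234.  18.  35.] [ 526. -133.] [46. 47.] 83 [ 0.55  -0.111  0.14 ] [ 0.538 -0.139  0.101]
[ 0.49289776 -0.34936862  0.0130278 ]
turn(8deg, tool) [-0.68 -0.91  0.04] shift after turn [1.131 0.676 0.015] before turn [1.12  0.688 0.093]
```

View pics/s8c.png

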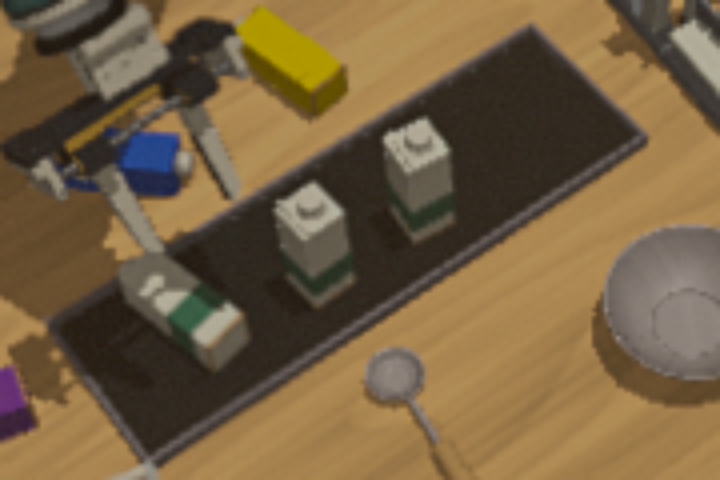

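>>> jog_arm(rows=[[[0, 0, 0, -0.68, -0.91, 0.04, -0.4], [0.28, 0, 0, 0, 0, 0, -0.4], [0.28, 0, 0, 0, 0, 0, -0.4], [0.28, 0, 0, 0, 0, 0, -0.4], [0.28, 0, 0.01, 0, 0, 0, -0.4], [0, 0, 0, 0, 0, 0, -0.4]]])

```text
clock: 34.95
tool_pos: [0.4435, -0.3593, 0.0768]
ee_rot: [0.304, 0.154, 0.691, -0.638]
force: [0.0, -0.3, 0.1]
gripper_width: 0.0651
```

Run:
```python
from h import *
st()
p,Rt=lying((.483,-.353),193,tilt=38,off=0,zg=.028);go(p,Rt)
```

```text
t 34.95 p [ 0.4435 -0.3593  0.0768] 
R [[-0.769, 0.6, 0.223], [-0.175, 0.138, -0.975], [-0.615, -0.788, -0.001]] q [-1.09 -0.23  2.07  0.69  1.21  0.03] F [ 0.  -0.3  0.1] w 0.0651
turn(8deg, tool) [-0.   -0.01  0.  ] shift after turn [-0.012  0.683  0.023] before turn [-0.012  0.683  0.023]
```

>>> jog_arm(rows=[[[-0.012, 0.22, 0.023, 0, 0, 0, -0.4], [0, 0.22, 0, 0, 0, 0, -0.4], [0, 0.15, 0, 0, 0, 0, -0.4], [0, 0.09, 0, 0, 0, 0, -0.4], [0, 0, 0, 0, 0, 0, -0.4], [0, 0, 0, 0, 0, 0, 1], [0, 0, 0, 0, 0, 0, 1], [0, 0, 0, 0, 0, 0, 1], [0, 0, 0, 0, 0, 0, 1]]], force=45)

```text
clock: 36.08
tool_pos: [0.4956, -0.3518, 0.0155]
ee_rot: [0.304, 0.153, 0.69, -0.639]
force: [-2.7, -0.4, 3.5]
gripper_width: 0.0409
```

>>> jog_arm(rows=[[[-0.133, -0.171, 0, 0, 0, 0, 1], [-0.133, -0.171, 0, 0, 0, 0, 1], [-0.133, -0.171, 0, 0, 0, 0, 1], [-0.133, -0.171, 0, 0, 0, 0, 1], [-0.133, -0.171, 0, 0, 0, 0, 1], [0, 0, 0, 0, 0, -0.804, 1], [0, 0, 0, 0, 0, -0.804, 1], [0, 0, 0, 0, 0, -0.804, 1], [0, 0, 0, 0, 0, -0.804, 1], [0, 0, 0, 0, 0, -0.804, 1], [0, 0, 0, 0, 0, -0.804, 1], [0, 0, 0, 0, 0, -0.804, 1], [0, 0, 0, 0, 0, -0.804, 1], [0, 0, 0, 0, 0, -0.804, 1], [0, 0, 0, 0, 0, -0.804, 1], [0, 0, 0, 0, 0, -0.804, 1], [0, 0, 0, 0, 0, -0.804, 1], [0, 0, 0, 0, 0, -0.804, 1], [0, 0, 0, 0, 0, -0.804, 1], [0, 0, 0, 0, 0, 0, 1]]])

```text
clock: 38.58
tool_pos: [0.496, -0.3508, 0.143]
ee_rot: [0.237, 0.381, -0.596, 0.666]
force: [0.0, -1.0, -2.6]
gripper_width: 0.0409
```

Run:
```python
from h import *
s=st();c=(.483,-.353);p,Rg=lying(c,193,tilt=38,off=0,zg=.028)
pt,Rt=place(c,193,[.4956,-.3518,.0155],Rg,(.49,-.38),z=.064); print(pt,Rt[:,1].round(2)); go(pt,Rt)
p=np.array(s['tool_pos'])
planes((p[0]-.08,p[0]+.07,p[1]-.04,p[1]+.04,p[2]-.03,p[2]+.12),'scene',k=3)
```

```text
t 38.58 p [ 0.496  -0.3508  0.143 ] 
R [[-0.597, -0.77, 0.226], [-0.139, -0.178, -0.974], [0.79, -0.613, -0.001]] q [-0.4   0.49  1.27 -0.57  2.12  0.83] F [ 0.  -1.  -2.6] w 0.0409
[ 0.48014369 -0.38398445  0.051453  ] [-0.77 -0.18 -0.62]
turn(8deg, tool) [0.   0.01 0.02] shift after turn [-0.484  0.62   0.24 ] before turn [-0.486  0.618  0.24 ]
scene 102 n [ 0.21 -0.98  0.02] c [ 0.509 -0.367  0.175] [ 0.489 -0.372  0.115] [ 0.534 -0.36   0.213]
scene 91 n [0.93 0.37 0.03] c [ 0.525 -0.341  0.188] [ 0.514 -0.375  0.122] [ 0.541 -0.316  0.211]
scene 68 n [-0.03 -0.04  1.  ] c [ 0.508 -0.345  0.208] [ 0.483 -0.366  0.205] [ 0.566 -0.311  0.214]
```

>>> jog_arm(rows=[[[0, 0, 0.12, 0, 0, 0, 1], [0, 0, 0.12, 0, 0, 0, 1], [-0.12, 0.155, 0, 0, 0, 0, 1], [-0.12, 0.155, 0, 0, 0, 0, 1], [-0.12, 0.155, 0, 0, 0, 0, 1], [-0.1, 0.125, 0, 0, 0, 0, 1], [-0.02, 0.022, 0, 0, 0, 0, 1], [0, 0, 0, 0, 0, 0, 1]]])

```text
clock: 39.62
tool_pos: [0.4802, -0.3846, 0.0547]
ee_rot: [0.237, 0.38, -0.596, 0.667]
force: [-0.6, -0.8, -1.7]
gripper_width: 0.0404
```

Run:
```python
from h import *
s=st()
planes((.44,.54,-.43,-.34,.05,.125),'scene',k=3)
```

```text
t 39.62 p [ 0.4802 -0.3846  0.0547] 
R [[-0.599, -0.768, 0.225], [-0.137, -0.178, -0.974], [0.789, -0.615, 0.001]] q [-0.44  0.55  1.33 -0.57  1.98  0.87] F [-0.6 -0.8 -1.7] w 0.0404
scene 100 n [-0.99 -0.17  0.  ] c [ 0.51  -0.376  0.1  ] [ 0.504 -0.407  0.064] [ 0.515 -0.344  0.124]
scene 71 n [-0.11 -0.03  0.99] c [ 0.489 -0.382  0.119] [ 0.466 -0.405  0.114] [ 0.516 -0.359  0.124]
scene 57 n [ 0.26 -0.97  0.01] c [ 0.493 -0.402  0.09 ] [ 0.477 -0.407  0.051] [ 0.525 -0.393  0.124]
```

>>> jog_arm(rows=[[[-0.026, 0.02, 0, 0, 0, 0, 1], [0, 0, 0, 0, 0, 0, 1], [0, 0, 0, 0, 0, 0, 0], [0, 0, 0, 0, 0, 0, -0.35], [0, 0, 0, 0, 0, 0, -0.35], [0.1, -0.078, 0, 0, 0, 0, -0.35], [0.17, -0.133, 0, 0, 0, 0, -0.35], [0.2, -0.156, 0, 0, 0, 0, -0.35], [0.3, -0.234, 0, 0, 0, 0, -0.35], [0.3, -0.234, 0, 0, 0, 0, -0.35], [0, 0, 0, 0, 0, 0.93, -0.35], [0, 0, 0, 0, 0, 0.93, -0.35], [0, 0, 0, 0, 0, 0.93, -0.35], [0, 0, 0, 0, 0, 0.93, -0.35], [0, 0, 0, 0, 0, 0.93, -0.35], [0, 0, 0, 0, 0, 0.93, -0.35], [0, 0, 0, 0, 0, 0.93, -0.35], [0, 0, 0, 0, 0, 0, -0.35]]])

```text
clock: 41.92
tool_pos: [0.4787, -0.3851, 0.2167]
ee_rot: [-0.081, 0.079, -0.701, 0.704]
force: [-0.9, 1.5, 0.7]
gripper_width: 0.0626
```

Run:
```python
from h import *
st()
im,w,ci=shot('scene')
for r in cut_out('carton1','scene'):
    P=w[r['pixels']];P=P[(P[:,2]>.03)&(P[:,0]>.41)&(P[:,0]<.59)&(P[:,1]>-.47)&(P[:,1]<.1)&(P[:,2]<.15)]
    if len(P)>40: rc=cv2.minAreaRect(P[:,:2].astype(np.float32)*1000);print(np.round(r['bbox']),np.round(rc[0]),np.round(rc[1]),round(rc[2]),P.max(0).round(3))
X,Y,Z=w[...,0],w[...,1],w[...,2]
for b in ((.55,.66,.15,.25),(.54,.65,.26,.36)):
    for lo,hi in((.145,.162),(.163,.18)):
        P=w[(X>b[0])&(X<b[1])&(Y>b[2])&(Y<b[3])&(Z>lo)&(Z<hi)];print('shelf',lo,len(P),np.median(P,0).round(3),P.min(0).round(3),P.max(0).round(3))
Rt=pose([0,0,-1],[np.sin(np.radians(-14)),-np.cos(np.radians(-14)),0])
go(np.array([.60,.20,.26]),Rt)
```

```text
t 41.92 p [ 0.4787 -0.3851  0.2167] 
R [[-0.975, 0.003, 0.224], [-0.224, -0.004, -0.975], [-0.002, -1.0, 0.005]] q [-0.72 -0.03  1.53 -0.    1.63  0.63] F [-0.9  1.5  0.7] w 0.0626
[269. 250.  20.  29.] [ 524. -241.] [48. 44.] 6 [ 0.549 -0.217  0.134]
[227. 266.  21.  34.] [ 494. -382.] [47. 46.] 12 [ 0.521 -0.356  0.134]
[294. 235.  13.  28.] [ 526. -135.] [45. 42.] 1 [ 0.549 -0.114  0.135]
shelf 0.145 116 [0.62  0.194 0.156] [0.589 0.177 0.145] [0.639 0.226 0.162]
shelf 0.163 27 [0.612 0.204 0.169] [0.596 0.191 0.163] [0.634 0.213 0.176]
shelf 0.145 102 [0.609 0.302 0.157] [0.541 0.284 0.146] [0.627 0.35  0.162]
shelf 0.163 33 [0.599 0.317 0.169] [0.54  0.301 0.163] [0.611 0.352 0.179]
turn(8deg, tool) [-0.02  3.38  0.  ] shift after turn [ 0.206 -0.374 -4.97 ] before turn [-2.073 -0.388 -4.52 ]
```

>>> jog_arm(rows=[[[0, -0.09, 0, 0, 0.845, 0, -0.35], [0, -0.09, 0, 0, 0.845, 0, -0.35], [0, -0.1, 0, 0, 0.845, 0, -0.35], [0, -0.1, 0, 0, 0.845, 0, -0.35], [0.017, 0, -0.414, 0, 0, 0, -0.35], [0.017, 0, -0.414, 0, 0, 0, -0.35], [0.017, 0, -0.414, 0, 0, 0, -0.35], [0.017, 0, -0.414, 0, 0, 0, -0.35], [0.017, 0, -0.414, 0, 0, 0, -0.35], [0.017, 0, -0.414, 0, 0, 0, -0.35], [0.017, 0, -0.414, 0, 0, 0, -0.35], [0.017, 0, -0.414, 0, 0, 0, -0.35], [0.017, 0, -0.414, 0, 0, 0, -0.35], [0.017, 0, -0.414, 0, 0, 0, -0.35], [0.017, 0, -0.414, 0, 0, 0, -0.35], [0.017, 0, -0.414, 0, 0, 0, -0.35], [0, 0, 0, 0, 0, 0, -0.35]]])

```text
clock: 44.15
tool_pos: [0.6009, 0.2034, 0.2576]
ee_rot: [0.085, -0.084, -0.701, 0.703]
force: [-0.2, -0.4, -0.4]
gripper_width: 0.0627
```

```bash
cat >> h.py <<'E'
def caps(z0,z1,box,n='wrist'):
    im,w,ci=shot(n);X,Y,Z=w[...,0],w[...,1],w[...,2]
    m=(Z>z0)&(Z<z1)&(X>box[0])&(X<box[1])&(Y>box[2])&(Y<box[3])
    k,l,s,c=cv2.connectedComponentsWithStats(m.astype(np.uint8))
    for i in range(1,k):
        if s[i,4]<100: continue
        P=w[l==i];rc=cv2.minAreaRect(P[:,:2].astype(np.float32)*1000);print(s[i,4],np.round(rc[0],1),np.round(rc[1],1),round(rc[2],1),'z',np.median(P[:,2]).round(3),P.min(0).round(3),P.max(0).round(3))
E
python3 - <<'E'
from h import *
st()
print('tops');caps(.149,.161,(.55,.68,.1,.4));print('caps');caps(.163,.18,(.55,.68,.1,.4))
E
```

```text
t 44.15 p [0.6009 0.2034 0.2576] 
R [[-0.971, -0.002, -0.238], [0.238, -0.003, -0.971], [0.001, -1.0, 0.003]] q [ 0.29  0.02  1.42 -0.    1.7   2.1 ] F [-0.2 -0.4 -0.4] w 0.0627
tops
1597 [612.9 201.6] [41.9 43.9] 75.4 z 0.153 [0.588 0.177 0.149] [0.638 0.226 0.161]
1382 [603.2 310.6] [41.8 43.5] 72.0 z 0.153 [0.578 0.286 0.149] [0.628 0.336 0.161]
caps
389 [613.5 204.6] [19.4 20.2] 30.0 z 0.165 [0.604 0.195 0.163] [0.624 0.215 0.167]
346 [603.9 312.9] [20.2 19.1] 58.0 z 0.165 [0.594 0.303 0.163] [0.613 0.324 0.167]
```

>>> jog_arm(rows=[[[-0.1, 0, -0.02, 0, 0, 0, -0.4], [0, 0.3, 0, 0, 0, 0, -0.4], [0, 0.3, 0, 0, 0, 0, -0.4], [0, 0.3, 0, 0, 0, 0, -0.4], [0, 0.2, 0, 0, 0, 0, -0.4], [0, 0.13, 0, 0, 0, 0, -0.4], [0, 0, 0, 0, 0, 0, -0.4], [0, 0, 0, 0, 0, 0, 1], [0, 0, 0, 0, 0, 0, 1], [0, 0, 0, 0, 0, 0, 1], [0, 0, 0, 0, 0, 0, 1]]], force=45)

```text
clock: 45.62
tool_pos: [0.6135, 0.1993, 0.1116]
ee_rot: [0.086, -0.087, -0.702, 0.702]
force: [0.0, 0.7, 3.7]
gripper_width: 0.0412
```

>>> jog_arm(rows=[[[0, -0.15, 0, 0, 0, 0, 1], [0, -0.25, 0, 0, 0, 0, 1], [0, -0.25, 0, 0, 0, 0, 1], [0, -0.2, 0, 0, 0, 0, 1], [0, 0, 0, 0, -0.6, 0, 1], [0, 0, 0, 0, -0.6, 0, 1], [0, 0, 0, 0, -0.55, 0, 1], [0, 0, 0.28, 0, 0, 0, 1], [0, 0, 0.28, 0, 0, 0, 1], [0, 0, 0.28, 0, 0, 0, 1], [0, 0, 0.28, 0, 0, 0, 1], [0, 0, 0.25, 0, 0, 0, 1], [0.22, 0, 0, 0, 0, 0, 1], [0.22, 0, 0, 0, 0, 0, 1], [0.22, 0, 0, 0, 0, 0, 1], [0.2, 0, 0, 0, 0, 0, 1], [0, 0, 0, 0, 0, 0, 1]]])

```text
clock: 47.75
tool_pos: [0.5092, 0.035, 0.2146]
ee_rot: [-0.001, -0.001, -0.707, 0.707]
force: [0.7, 0.6, -1.7]
gripper_width: 0.0409
```

Run:
```python
from h import *
s=st();Rt=pose([0,0,-1],[0,-1,0]);go(np.array([.51,.035,.078]),Rt)
p=np.array(s['tool_pos'])
planes((p[0]-.06,p[0]+.06,p[1]-.04,p[1]+.04,p[2]-.06,p[2]+.06),'scene',k=3)
```

```text
t 47.75 p [0.5092 0.035  0.2146] 
R [[-1.0, 0.002, -0.0], [0.0, -0.001, -1.0], [-0.002, -1.0, 0.001]] q [ 0.02 -0.25  1.74 -0.    1.65  1.59] F [ 0.7  0.6 -1.7] w 0.0409
turn(8deg, tool) [-0.01 -0.   -0.02] shift after turn [-0.007  1.138  0.   ] before turn [-5.000e-03  1.138e+00 -1.000e-03]
scene 203 n [ 1.   -0.01  0.01] c [0.527 0.035 0.212] [0.524 0.012 0.155] [0.531 0.056 0.265]
scene 125 n [-0.01 -1.    0.01] c [0.508 0.016 0.205] [0.488 0.013 0.156] [0.532 0.02  0.265]
scene 58 n [0.76 0.13 0.64] c [0.514 0.037 0.264] [0.501 0.001 0.255] [0.524 0.072 0.275]
```

>>> jog_arm(rows=[[[0, 0.3, 0, 0, 0, 0, 1], [0, 0.3, 0, 0, 0, 0, 1], [0, 0.3, 0, 0, 0, 0, 1], [0, 0.2, 0, 0, 0, 0, 1], [0, 0.07, 0, 0, 0, 0, 1], [0, 0.02, 0, 0, 0, 0, 1], [0, 0, 0, 0, 0, 0, 1]]])

```text
clock: 48.68
tool_pos: [0.5112, 0.0349, 0.0722]
ee_rot: [-0.001, -0.001, -0.707, 0.707]
force: [-2.5, 1.4, 7.5]
gripper_width: 0.041
```

>>> jog_arm(rows=[[[0, 0, 0, 0, 0, 0, 0], [0, 0, 0, 0, 0, 0, -0.35], [0, 0, 0, 0, 0, 0, -0.35], [0, -0.15, 0, 0, 0, 0, -0.35], [0, -0.36, 0, 0, 0, 0, -0.35], [0, -0.36, 0, 0, 0, 0, -0.35], [0, -0.36, 0, 0, 0, 0, -0.35], [0, -0.34, 0, 0, 0, 0, -0.35], [-0.26, 0, -0.3, 0, 0, 0, -0.35], [-0.26, 0, -0.4, 0, 0, 0, -0.35], [-0.25, 0, -0.4, 0, 0, 0, -0.35], [0, 0, -0.4, 0, 0, 0, -0.35], [0, 0, -0.4, 0, 0, 0, -0.35], [0, 0, -0.4, 0, 0, 0, -0.35], [0, 0, 0, 0, 0.8, 0, -0.35], [0, 0, 0, 0, 0.8, 0, -0.35], [0, 0, 0, 0, 0.65, 0, -0.35], [0, 0, 0, 0, 0, 0, -0.35]]])

```text
clock: 50.92
tool_pos: [0.6024, 0.311, 0.2595]
ee_rot: [0.11, -0.111, -0.698, 0.699]
force: [0.1, -0.4, -0.5]
gripper_width: 0.0624
```

Run:
```python
from h import *
st()
print('tops');caps(.149,.161,(.55,.68,.1,.4));print('caps');caps(.163,.18,(.55,.68,.1,.4))
Rt=pose([0,0,-1],[np.sin(np.radians(-18)),-np.cos(np.radians(-18)),0]);go(np.array([.603,.312,.110]),Rt)
planes((.46,.56,0,.07,.05,.125),'scene',k=3)
```

```text
t 50.92 p [0.6024 0.311  0.2595] 
R [[-0.951, 0.001, -0.309], [0.309, -0.001, -0.951], [-0.001, -1.0, 0.0]] q [ 0.44  0.11  1.32 -0.    1.71  2.32] F [ 0.1 -0.4 -0.5] w 0.0624
tops
1514 [602.8 311.3] [41.4 43.7] 72.7 z 0.153 [0.577 0.286 0.149] [0.628 0.336 0.161]
caps
376 [603.7 313.8] [19.3 20.3] 72.4 z 0.165 [0.594 0.304 0.163] [0.613 0.324 0.167]
turn(8deg, tool) [-0.    0.01 -0.01] shift after turn [-0.002  1.243 -0.01 ] before turn [-1.000e-03  1.243e+00 -1.000e-02]
scene 106 n [1.   0.01 0.05] c [0.527 0.035 0.087] [0.523 0.014 0.05 ] [0.532 0.059 0.121]
scene 81 n [ 0.01 -1.    0.06] c [0.507 0.017 0.088] [0.485 0.013 0.05 ] [0.532 0.022 0.123]
scene 43 n [-0.09  0.09  0.99] c [0.507 0.034 0.119] [0.483 0.011 0.114] [0.531 0.055 0.123]
```

>>> jog_arm(rows=[[[0, 0.3, 0, 0, 0, 0, -0.4], [0, 0.3, 0, 0, 0, 0, -0.4], [0, 0.3, 0, 0, 0, 0, -0.4], [0, 0.2, 0, 0, 0, 0, -0.4], [0, 0.14, 0, 0, 0, 0, -0.4], [0, 0, 0, 0, 0, 0, -0.4], [0, 0, 0, 0, 0, 0, 1], [0, 0, 0, 0, 0, 0, 1], [0, 0, 0, 0, 0, 0, 1], [0, 0, 0, 0, 0, 0, 1]]], force=45)

```text
clock: 52.32
tool_pos: [0.6027, 0.3109, 0.1103]
ee_rot: [0.11, -0.111, -0.698, 0.699]
force: [-0.4, -1.8, 5.0]
gripper_width: 0.0414
```

>>> jog_arm(rows=[[[0, -0.15, 0, 0, 0, 0, 1], [0, -0.25, 0, 0, 0, 0, 1], [0, -0.25, 0, 0, 0, 0, 1], [0, -0.23, 0, 0, 0, 0, 1], [0, 0, 0, 0, -0.75, 0, 1], [0, 0, 0, 0, -0.75, 0, 1], [0, 0, 0, 0, -0.75, 0, 1], [0, 0, 0.3, 0, 0, 0, 1], [0, 0, 0.38, 0, 0, 0, 1], [0, 0, 0.38, 0, 0, 0, 1], [0, 0, 0.38, 0, 0, 0, 1], [0, 0, 0.38, 0, 0, 0, 1], [0, 0, 0.38, 0, 0, 0, 1], [0, 0, 0.38, 0, 0, 0, 1], [0, 0, 0.43, 0, 0, 0, 1], [0.25, 0, 0, 0, 0, 0, 1], [0.25, 0, 0, 0, 0, 0, 1], [0.27, 0, 0, 0, 0, 0, 1], [0, 0, 0, 0, 0, 0, 1]]])

```text
clock: 54.7
tool_pos: [0.5087, -0.0503, 0.2172]
ee_rot: [-0.0, -0.001, -0.707, 0.708]
force: [0.3, 0.3, -1.8]
gripper_width: 0.0418
```

Run:
```python
from h import *
s=st();Rt=pose([0,0,-1],[0,-1,0]);go(np.array([.51,-.05,.0705]),Rt)
p=np.array(s['tool_pos'])
planes((p[0]-.06,p[0]+.06,p[1]-.04,p[1]+.04,p[2]-.06,p[2]+.06),'scene',k=2)
```

```text
t 54.7 p [ 0.5087 -0.0503  0.2172] 
R [[-1.0, 0.002, -0.001], [0.001, -0.001, -1.0], [-0.002, -1.0, 0.001]] q [-0.15 -0.25  1.74 -0.    1.66  1.42] F [ 0.3  0.3 -1.8] w 0.0418
turn(8deg, tool) [-0.01 -0.01 -0.02] shift after turn [-0.011  1.222 -0.002] before turn [-0.008  1.222 -0.004]
scene 220 n [ 1. -0.  0.] c [ 0.528 -0.051  0.213] [ 0.525 -0.073  0.158] [ 0.531 -0.028  0.267]
scene 123 n [ 0.01 -1.    0.01] c [ 0.508 -0.071  0.206] [ 0.486 -0.075  0.157] [ 0.532 -0.068  0.276]
```

>>> jog_arm(rows=[[[0, 0.3, 0, 0, 0, 0, 1], [0, 0.3, 0, 0, 0, 0, 1], [0, 0.3, 0, 0, 0, 0, 1], [0, 0.2, 0, 0, 0, 0, 1], [0, 0.09, 0, 0, 0, 0, 1], [0, 0.03, 0, 0, 0, 0, 1], [0, 0, 0, 0, 0, 0, 1]]])

```text
clock: 55.62
tool_pos: [0.511, -0.0504, 0.0709]
ee_rot: [-0.001, -0.001, -0.707, 0.707]
force: [-2.3, 1.0, 4.5]
gripper_width: 0.0416
```

>>> jog_arm(rows=[[[0, 0, 0, 0, 0, 0, 0], [0, 0, 0, 0, 0, 0, -0.35], [0, 0, 0, 0, 0, 0, -0.35], [0, -0.15, 0, 0, 0, 0, -0.35], [0, -0.4, 0, 0, 0, 0, -0.35], [0, -0.4, 0, 0, 0, 0, -0.35], [0, -0.4, 0, 0, 0, 0, -0.35], [0, -0.4, 0, 0, 0, 0, -0.35], [0, -0.4, 0, 0, 0, 0, -0.35], [0, 0, -0.3, 0, -1, 0, -0.35], [0, 0, 0, 0, -1, 0, -0.35], [0, 0, 0, 0, -1, 0, -0.35], [0, 0, 0, 0, -1, 0, -0.35], [0, 0, 0, 0, -1, 0, -0.35], [0, 0, 0, 0, -1, 0, -0.35], [0, 0, 0, 0, -1, 0, -0.35], [0, 0, 0, 0, -1, 0, -0.35], [0, 0, 0, 0, -1, 0, -0.35], [0, 0, 0, 0, -1, 0, -0.35], [0, 0, 0, 0, -0.5, 0, -0.35]]])

```text
clock: 58.12
tool_pos: [0.5095, -0.0141, 0.3285]
ee_rot: [-0.474, 0.474, -0.524, 0.525]
force: [-0.5, -0.0, 0.0]
gripper_width: 0.0627
```

Run:
```python
from h import *
st();Rt=pose([0,0,-1],[np.cos(np.radians(-6)),np.sin(np.radians(-6)),0]);go(np.array([.519,.2615,.31]),Rt)
im,w,ci=shot('scene','s9')
for r in cut_out('carton1','scene'):
    P=w[r['pixels']];P=P[(P[:,2]>.03)&(P[:,0]>.41)&(P[:,0]<.59)&(P[:,1]>-.47)&(P[:,1]<.1)&(P[:,2]<.15)]
    if len(P)>40: rc=cv2.minAreaRect(P[:,:2].astype(np.float32)*1000);print(np.round(r['bbox']),np.round(rc[0]),np.round(rc[1]),round(rc[2]),P.max(0).round(3))
cv2.imwrite('pics/s9c.png',cv2.resize(im[140:310,190:450],None,fx=3,fy=3))
```

```text
t 58.12 p [ 0.5095 -0.0141  0.3285] 
R [[-0.102, 0.001, 0.995], [-0.995, -0.001, -0.102], [0.001, -1.0, 0.001]] q [-0.08 -0.24  1.55 -0.    1.83  0.02] F [-0.5 -0.   0. ] w 0.0627
turn(8deg, tool) [-0.01  0.02  0.01] shift after turn [-2.292  0.154 -0.161] before turn [-2.293  0.152 -0.155]
[296. 235.  20.  34.] [ 526. -133.] [45. 45.] 84 [ 0.549 -0.112  0.135]
[309. 222.  17.  30.] [511. -53.] [51. 45.] 5 [ 0.536 -0.028  0.137]
[269. 249.  22.  32.] [ 524. -242.] [47. 43.] 6 [ 0.548 -0.219  0.135]
[229. 269.  19.  32.] [ 494. -382.] [47. 45.] 13 [ 0.521 -0.356  0.133]
[329. 207.  17.  32.] [507.  37.] [51. 51.] 89 [0.533 0.063 0.135]
```

View pics/s9c.png

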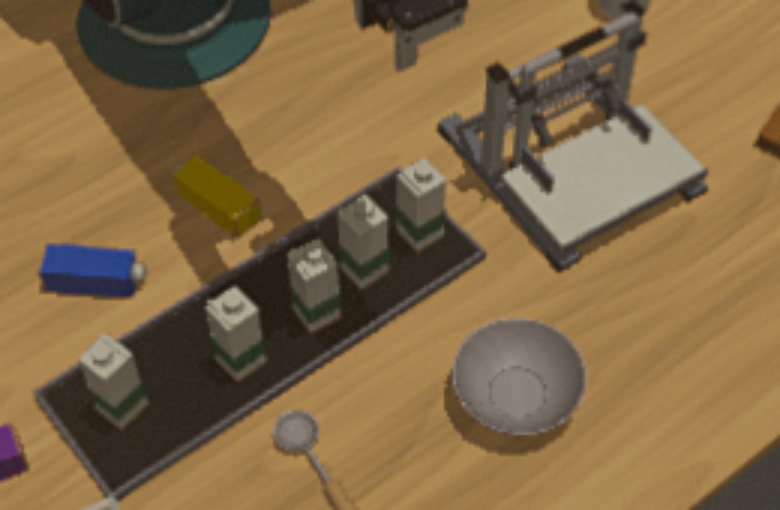

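All five stand upright in the lane and the shelf is empty (views used: 12). Next I'll go over the bar.

>>> jog_arm(rows=[[[-0.38, 0, -0.025, 0, 0, 0, -0.2], [-0.38, 0, -0.025, 0, 0, 0, -0.2], [-0.38, 0, -0.025, 0, 0, 0, -0.2], [-0.38, 0, -0.025, 0, 0, 0, -0.2], [-0.38, 0, -0.025, 0, 0, 0, -0.2], [-0.39, 0, -0.03, 0, 0, 0, -0.2], [0, 0, 0, 0, 0, 0, -0.2]]])

```text
clock: 59.1
tool_pos: [0.5198, 0.2635, 0.3269]
ee_rot: [-0.473, 0.474, -0.525, 0.526]
force: [-0.2, 0.5, -0.4]
gripper_width: 0.0554
```

Run:
```python
from h import *
st()
im,w,ci=shot('wrist','w10');X,Y,Z=w[...,0],w[...,1],w[...,2]
m=(Z>.198)&(Z<.222)&(X>.46)&(X<.58)&(Y>.14)&(Y<.38)
P=w[m];rc=cv2.minAreaRect(P[:,:2].astype(np.float32)*1000);print(m.sum(),np.round(rc[0]),np.round(rc[1]),round(rc[2],1),P.min(0).round(3),P.max(0).round(3))
for y0 in np.arange(.17,.36,.02):
    Q=P[(P[:,1]>y0)&(P[:,1]<y0+.02)]
    if len(Q)>5: print(y0.round(2),len(Q),np.percentile(Q[:,0],[2,50,98]).round(4),Q[:,2].max().round(3))
```

```text
t 59.1 p [0.5198 0.2635 0.3269] 
R [[-0.104, -0.0, 0.995], [-0.995, -0.001, -0.104], [0.001, -1.0, -0.0]] q [ 0.43 -0.09  1.41 -0.    1.81  0.53] F [-0.2  0.5 -0.4] w 0.0554
2640 [523. 263.] [164.  17.] 83.8 [0.508 0.181 0.202] [0.538 0.345 0.213]
0.17 87 [0.5082 0.5159 0.5228] 0.212
0.19 263 [0.5091 0.5166 0.5243] 0.213
0.21 292 [0.5112 0.5191 0.5272] 0.213
0.23 316 [0.5126 0.5208 0.5291] 0.213
0.25 335 [0.5145 0.5227 0.5309] 0.213
0.27 353 [0.5166 0.5249 0.5335] 0.213
0.29 355 [0.5192 0.527  0.5348] 0.213
0.31 370 [0.521  0.5289 0.5367] 0.212
0.33 269 [0.523  0.5305 0.5378] 0.212
```

View pics/w10.png

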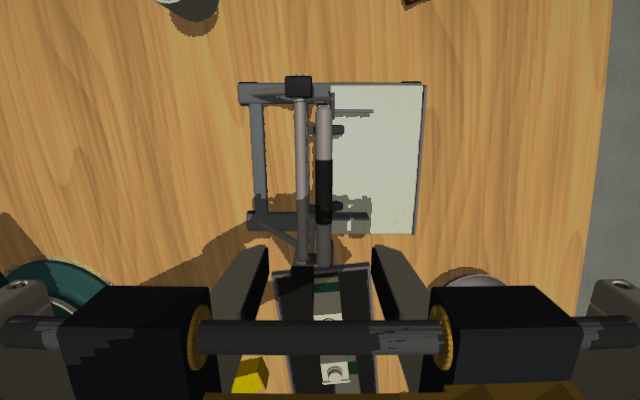

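The bar's sleeve shows at (323,190), to the shelf side of the top rung at (302,180). It measures 17 mm wide with its top at 0.213, which matches the description. Descending on it.

>>> jog_arm(rows=[[[0, 0, 0.028, 0, 0, 0, 0], [0, 0.3, 0, 0, 0, 0, 0], [0, 0.3, 0, 0, 0, 0, 0], [0, 0.3, 0, 0, 0, 0, 0], [0, 0.17, 0, 0, 0, 0, 0], [0, 0.07, 0, 0, 0, 0, 0], [0, 0, 0, 0, 0, 0, 0], [0, 0, 0, 0, 0, 0, 1], [0, 0, 0, 0, 0, 0, 1], [0, 0, 0, 0, 0, 0, 1], [0, 0, 0, 0, 0, 0, 1], [0, 0, 0, 0, 0, 0, 1]]], force=55)

```text
clock: 60.65
tool_pos: [0.5236, 0.2607, 0.19]
ee_rot: [-0.473, 0.473, -0.525, 0.526]
force: [0.0, 1.1, -0.4]
gripper_width: 0.0028
```

Run:
```python
from h import *
st()
a,w,ci=shot('wrist','w11');b,w2,_=shot('scene','s11')
C=np.zeros((400,800,3),np.uint8);C[:250,:400]=cv2.resize(a,(400,250));C[:,400:]=cv2.resize(b[110:230,330:450],(400,400));cv2.imwrite('pics/c11.png',C)
X,Y,Z=w2[...,0],w2[...,1],w2[...,2]
```

```text
t 60.65 p [0.5236 0.2607 0.19  ] 
R [[-0.105, 0.0, 0.994], [-0.994, -0.001, -0.105], [0.001, -1.0, 0.0]] q [ 0.42 -0.08  1.63 -0.    1.59  0.52] F [ 0.   1.1 -0.4] w 0.0028
```

View pics/c11.png

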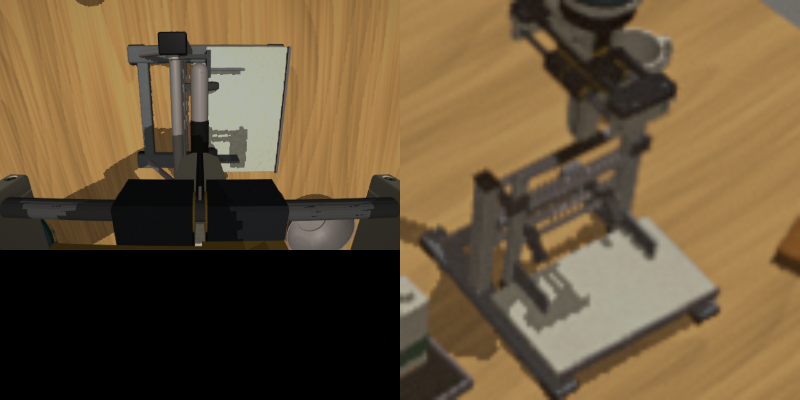

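Run:
```python
from h import *
im,w,ci=shot('scene');E=np.linalg.inv(np.array(ci['extrinsics']))
def pr(p):
    c=E[:3,:3]@np.array(p)+E[:3,3];x,y=c[0]/c[2],c[1]/c[2];k=1+ci['k1']*(x*x+y*y);return np.round([ci['fx']*x*k+ci['cx'],ci['fy']*y*k+ci['cy']],1)
for n,p in (('tcp',(.5236,.2607,.19)),('barmid',(.523,.263,.205)),('bar-',(.515,.19,.205)),('bar+',(.531,.338,.205)),('up-',(.485,.165,.193)),('tip+50',(.5236,.2607,.24))):print(n,pr(p),'crop',((pr(p)-[330,110])/.3+[400,0]).round())
X,Y,Z=w[...,0],w[...,1],w[...,2]
m=(Z>.17)&(Z<.30)&(X>.44)&(X<.6)&(Y>.15)&(Y<.40)
for z0 in np.arange(.17,.30,.01):
    k=m&(Z>=z0)&(Z<z0+.01)
    if k.sum()>2:P=w[k];print(z0.round(2),k.sum(),P.mean(0).round(3),P.min(0).round(3),P.max(0).round(3))
```

```text
tcp [382.6 157.8] crop [575. 159.]
barmid [383.4 154.5] crop [578. 148.]
bar- [366.3 162.5] crop [521. 175.]
bar+ [400.3 146.5] crop [634. 122.]
up- [355.  163.1] crop [483. 177.]
tip+50 [383.9 147.8] crop [580. 126.]
0.17 58 [0.519 0.235 0.175] [0.479 0.151 0.17 ] [0.546 0.364 0.18 ]
0.18 75 [0.511 0.212 0.184] [0.477 0.152 0.18 ] [0.544 0.352 0.19 ]
0.19 53 [0.504 0.194 0.195] [0.474 0.154 0.19 ] [0.541 0.339 0.2  ]
0.2 44 [0.524 0.238 0.207] [0.498 0.163 0.201] [0.538 0.313 0.21 ]
0.21 100 [0.522 0.235 0.214] [0.509 0.181 0.21 ] [0.537 0.304 0.22 ]
0.22 6 [0.524 0.253 0.222] [0.521 0.235 0.22 ] [0.528 0.273 0.23 ]
0.23 7 [0.522 0.256 0.235] [0.511 0.253 0.231] [0.536 0.264 0.238]
0.24 21 [0.528 0.257 0.244] [0.505 0.249 0.24 ] [0.543 0.269 0.249]
0.25 20 [0.527 0.255 0.256] [0.507 0.25  0.251] [0.541 0.269 0.26 ]
0.26 21 [0.531 0.255 0.265] [0.513 0.249 0.26 ] [0.542 0.267 0.27 ]
0.27 17 [0.53  0.253 0.275] [0.51  0.249 0.271] [0.542 0.262 0.28 ]
0.28 10 [0.537 0.254 0.285] [0.528 0.249 0.281] [0.543 0.265 0.289]
```

The scene view shows the shut fingers ending on top of the bar (z≈0.215) while the reported TCP reads 0.190. So the real tips sit about 25 mm behind the reported TCP. That also explains the earlier weak grips. I'll open and go 25 mm deeper.

>>> jog_arm(rows=[[[0, 0, 0, 0, 0, 0, 0], [0, 0, 0, 0, 0, 0, 0], [0, 0, 0, 0, 0, 0, 0], [0, 0.06, 0, 0, 0, 0, 0], [0, 0.08, 0, 0, 0, 0, 0], [0, 0.06, 0, 0, 0, 0, 0], [0, 0, 0, 0, 0, 0, 0]]])

```text
clock: 61.68
tool_pos: [0.5233, 0.2605, 0.1651]
ee_rot: [-0.472, 0.474, -0.525, 0.526]
force: [0.8, -0.8, -0.2]
gripper_width: 0.0465
```

>>> jog_arm(rows=[[[0, 0, 0, 0, 0, 0, 1], [0, 0, 0, 0, 0, 0, 1], [0, 0, 0, 0, 0, 0, 1], [0, 0, 0, 0, 0, 0, 1]]], force=55)

```text
clock: 62.18
tool_pos: [0.5233, 0.2607, 0.1661]
ee_rot: [-0.473, 0.473, -0.525, 0.526]
force: [-5.1, -1.0, 1.2]
gripper_width: 0.0142
```

>>> jog_arm(rows=[[[0, -0.05, 0, 0, 0, 0, 1], [0, -0.08, 0, 0, 0, 0, 1], [0, -0.08, 0, 0, 0, 0, 1], [0, 0, 0, 0, 0, 0, 1]]])

```text
clock: 62.68
tool_pos: [0.5233, 0.2607, 0.1923]
ee_rot: [-0.473, 0.473, -0.525, 0.526]
force: [-3.7, 0.8, -8.1]
gripper_width: 0.0146
```

```bash
cat >> h.py <<'E'
def board():
    im,w,ci=shot('scene');X,Y,Z=w[...,0],w[...,1],w[...,2]
    m=(im.min(-1)>120)&(X>.55)&(X<.66)&(Y>.16)&(Y<.35)&(Z>.02)&(Z<.2);print('board z',np.percentile(Z[m],[10,50,90]).round(4),m.sum())
E
python3 -c "
from h import *
st();board()"
```

```text
t 62.67 p [0.5233 0.2607 0.1923] 
R [[-0.105, 0.0, 0.994], [-0.994, -0.001, -0.105], [0.001, -1.0, 0.0]] q [ 0.42 -0.08  1.63 -0.    1.6   0.52] F [-3.7  0.8 -8.1] w 0.0146
board z [0.0693 0.0731 0.0778] 956
```

>>> jog_arm(rows=[[[0, -0.08, 0, 0, 0, 0, 1], [0, -0.08, 0, 0, 0, 0, 1], [0, -0.08, 0, 0, 0, 0, 1], [0, -0.08, 0, 0, 0, 0, 1], [0, -0.08, 0, 0, 0, 0, 1], [0, -0.08, 0, 0, 0, 0, 1], [0, -0.08, 0, 0, 0, 0, 1], [0, -0.08, 0, 0, 0, 0, 1], [0, -0.08, 0, 0, 0, 0, 1], [0, -0.06, 0, 0, 0, 0, 1], [0, 0, 0, 0, 0, 0, 1], [0, 0, 0, 0, 0, 0, 1]]])

```text
clock: 64.22
tool_pos: [0.5233, 0.2607, 0.2861]
ee_rot: [-0.473, 0.473, -0.525, 0.526]
force: [-5.5, 0.3, -6.6]
gripper_width: 0.0145
```

```bash
python3 -c "
from h import *
st();board()"
```

```text
t 64.22 p [0.5233 0.2607 0.2861] 
R [[-0.105, 0.001, 0.994], [-0.994, -0.001, -0.105], [0.001, -1.0, 0.001]] q [ 0.42 -0.09  1.48 -0.    1.75  0.52] F [-5.5  0.3 -6.6] w 0.0145
board z [0.1634 0.1672 0.1708] 1003
```

>>> jog_arm(rows=[[[0, -0.035, 0, 0, 0, 0, 1], [0, 0, 0, 0, 0, 0, 1], [0, 0, 0, 0, 0, 0, 1], [0, 0, 0, 0, 0, 0, 1], [0, 0.06, 0, 0, 0, 0, 1], [0, 0.06, 0, 0, 0, 0, 1], [0, 0.06, 0, 0, 0, 0, 1], [0, 0.05, 0, 0, 0, 0, 1], [0, 0.03, 0, 0, 0, 0, 1], [0, 0.02, 0, 0, 0, 0, 1], [0, 0.01, 0, 0, 0, 0, 1], [0, 0, 0, 0, 0, 0, 1]]])

```text
clock: 65.78
tool_pos: [0.5234, 0.2607, 0.2562]
ee_rot: [-0.473, 0.473, -0.525, 0.526]
force: [-8.8, -0.5, -0.6]
gripper_width: 0.015
```

```bash
python3 -c "
from h import *
st();board()"
```

```text
t 65.78 p [0.5234 0.2607 0.2562] 
R [[-0.105, 0.001, 0.994], [-0.994, -0.001, -0.105], [0.0, -1.0, 0.001]] q [ 0.42 -0.09  1.53 -0.    1.7   0.52] F [-8.8 -0.5 -0.6] w 0.015
board z [0.1334 0.1374 0.1412] 975
```

>>> jog_arm(rows=[[[0, 0, 0, 0, 0, 0, 0.5], [0, 0, 0, 0, 0, 0, 0], [0, 0, 0, 0, 0, 0, 0], [0, 0, 0, 0, 0, 0, 0], [0, -0.1, 0, 0, 0, 0, 0], [0, -0.25, 0, 0, 0, 0, 0], [0, -0.3, 0, 0, 0, 0, 0], [0.4, -0.3, 0, 0, 0, 0, 0], [0.4, 0, -0.3, 0, 0, 0, 0], [0.4, 0, -0.3, 0, 0, 0, 0], [0, 0, 0, 0, 0, 0, 0], [0, 0, 0, 0, 0, 0, 0], [0, 0, 0, 0, 0, 0, 0], [0, 0, 0, 0, 0, 0, 0]]])

```text
clock: 67.58
tool_pos: [0.4373, 0.1258, 0.3678]
ee_rot: [-0.473, 0.474, -0.525, 0.526]
force: [0.9, 0.4, -0.2]
gripper_width: 0.0467
```

Run:
```python
from h import *
st();board()
im,w,ci=shot('scene','s12');X,Y,Z=w[...,0],w[...,1],w[...,2]
m=(Z>.28)&(Z<.32)&(X>.48)&(X<.57)&(Y>.17)&(Y<.35);print('bar top',m.sum(),np.percentile(Z[m],[50,90]).round(3))
for r in cut_out('carton1','scene'):
    P=w[r['pixels']];P=P[(P[:,2]>.03)&(P[:,0]>.41)&(P[:,0]<.59)&(P[:,1]>-.47)&(P[:,1]<.1)&(P[:,2]<.15)]
    if len(P)>40: rc=cv2.minAreaRect(P[:,:2].astype(np.float32)*1000);print(np.round(r['bbox']),np.round(rc[0]),np.round(rc[1]),round(rc[2]),P.max(0).round(3))
cv2.imwrite('pics/s12c.png',cv2.resize(im[130:310,190:450],None,fx=3,fy=3))
```

```text
t 67.58 p [0.4373 0.1258 0.3678] 
R [[-0.104, -0.001, 0.995], [-0.995, -0.001, -0.104], [0.001, -1.0, -0.001]] q [ 0.22 -0.35  1.57 -0.    1.92  0.33] F [ 0.9  0.4 -0.2] w 0.0467
board z [0.1335 0.1373 0.1414] 1122
bar top 232 [0.301 0.306]
[310. 221.  17.  30.] [510. -51.] [47. 47.] 89 [ 0.534 -0.027  0.133]
[329. 207.  14.  26.] [509.  36.] [47. 48.] 88 [0.533 0.059 0.135]
[295. 234.  14.  32.] [ 525. -133.] [45. 45.] 87 [ 0.548 -0.111  0.134]
[227. 266.  25.  34.] [ 494. -382.] [45. 45.] 13 [ 0.52  -0.356  0.134]
[270. 250.  23.  34.] [ 526. -241.] [45. 45.] 6 [ 0.55  -0.217  0.134]
```

View pics/s12c.png

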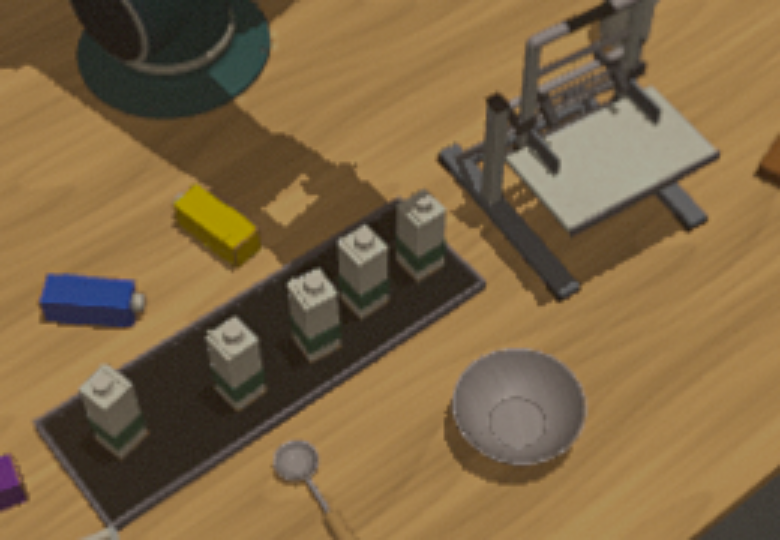

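All five cartons are upright in the lane, and the released shelf hangs with its board about 90 mm above its starting height. Handing in.

```bash
python3 -c "
from rig import robot
print(robot.close_job())"
```

```text
the job is handed in; nothing more can be done
None
```

I finished the job and handed it in at about 68 s. All five cartons stand in the lane, and the empty shelf hangs on the top rung. The hand-in returned no verdict.

**What I did:**
- I stood up the three tipped cartons and moved the two from the shelf into the lane's +y end.
- I then lifted the shelf by its bar to about 0.124, lowered it to 0.090 and let go.

**Last checks:**
- **Cartons:** All five are upright with caps up and tops at the standing height. They are within about 30 mm of the lane's centre line and inside its ends.
- **Shelf:** After release the board stayed about 90 mm above its start. The wrist force had dropped to nearly zero at that height, so the rung was carrying it. I could not measure the hook angle directly.
- **Bystanders:** The bowl and spoon look unmoved in the final picture. I never came near the beaker, but it is not in that picture and I did not measure it.

**What went wrong or disagreed:**
- **First grasps:** The reported TCP read about 25 mm ahead of the real fingertips, so my first grasps were too shallow. I only found the cause at the lifting bar.
- **Dropped carton:** A regrasp of one standing carton failed but left it upright. Another carton slipped out and ended over the rim, with its cap resting on the spoon. I regrasped both, and the spoon looks unmoved in the pictures taken since.
- **Knocked carton:** One carton was knocked a few centimetres aside during the run, and I found it again before grasping it.

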